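Lock the former on the bangle bender with its linch pin

ROBOT

A 6-joint arm with a two-finger parallel gripper is mounted at the origin on a cart in front of the work surface, level with it; the furniture and walls round the work are solid. World frame = base frame: x ahead of the robot, y to its left, z up, the work surface at z = 0. Lengths are in mm, angles in rad, forces in N, time in s.
With the tool pointing down it reaches from about 350 to 975 mm from the base axis. Payload 4.9 kg.
Tool frame: the origin (TCP) lies midway between the tips of the shut fingers; the grasp point (between the pads) lies 19 mm behind it; z points along the fingers, y is the line along which they close (so a half turn about z gives the same grasp; the last joint's range is limited). The gripper opens to 85 mm and grips with 20 to 120 N. Pads are 22 mm wide; open, the fingers measure 114 mm over their backs; the gripper's body (76 mm by 85 mm) begins 54 mm behind the grasp point. The pads swing forward as they close: fully open they stand 13 mm farther back than shut.
Start: joints at [1.132, 0.053, 1.613, -0, 1.476, -0.119], TCP at [196.475, 593.295, 198.004] pointing down, gripper open.
Joint ranges: [-3.01, 3.01], [-1.01, 2.22], [0.06, 2.58], [-1.02, 4.17], [0.09, 2.62], [-3.14, 3.14]. Speed limits (rad/s): [2.57, 2.57, 3.14, 3.14, 3.14, 3.14].

INTERFACE

Orientations are given as a unit quaternion [x, y, z, w].
In Python, from station import observe, camera, camera_model, job_done, outline_of gives the robot as it stands.
- The arm moves only by the shell command python3 -m inch 'ROWS' [OPENING] [FORCE]. ROWS is JSON, a list of rows, each an object with "linear": the shift along the tool's x, y, z in units of 30 mm (1.0 is 30 mm), a list of three; "angular": the turn, a rotation vector about the tool's x, y, z in units of 6 degrees (1.0 is 6 degrees), a list of three. A call has 1 to 20 rows; each row shifts and turns the commanded pose from where the row before left it, along the tool's axes as they then stand; what a row does not reach is not made up. A row lasts 1/10 s, in which the tool goes at most 50 mm and 8.59 degrees, less where a joint would pass 70% of its speed; a pose out of reach is approached as far as the arm can. A call is refused whole if a number of a shift passes 1 or a number of a turn 1, either way. A call with a gripper value outside its range is refused whole. OPENING is the opening, from 0 (shut) to 1 (fully open), set as the call begins (- or left out, the last holds). The fingers move at their own pace and stop on an object; FORCE is the grip in N (left out, the last holds). Time passes only in rows, so rows that do not move let the fingers close. It gives the time, the measured TCP pose, the force, the opening and the grip force at its end, in the units of the state.
- observe(): the state, without advancing time (a new reading comes with each control period).
- camera(name): name is "side" or "top" or "wrist"; returns the picture (420x560x3 uint8, red, green, blue); there is no depth.
- camera_model(name): a dict with "mtx" (3x3 intrinsics, pixels), "world_to_cam" (4x4, takes a point from world to camera coordinates). Camera axes: x right, y up, looking along -z (the intrinsics and any distortion apply to the point x, -y, -z); pixel columns grow to the right and rows downward; lengths in mm; the calibration is good to about 2 mm. A picture is of the moment at which its call begins: read the wrist's pose just before it. camera_model takes no time and is no camera call; for the wrist camera it gives the pose at the moment of the call.
- job_done(): hands the job in; it is judged then, once.
Trained networks look in the newest picture that a camera, given by its name, has taken for a name from the list of things; names that differ only in an ending like _2 or _b are one class to them, and where a whole thing is asked for, a point or a joint stands for the part that bears it (a point fixed in the world has none). Each returns a list of dicts, best first, with "p" (0 to 1); they miss things now and then, are a little off and sometimes report something else, mostly with a low value. They report only what shows in the picture. A call takes as long as a camera call. They do not tell look-alikes from the thing itself.
- outline_of(camera, query): "mask" (420x560 bool, what is visible of it) and "extent" ([left, top, width, height] in pixels, round what is visible of it).
The state is a dict: "time": time; "joints": joint angles; "joint_velocities": joint speeds; "tau": joint torques, N m; "tool_pos": TCP position; "tcp_rot": TCP orientation; "contact_force": force on the tool from outside, world axes, zero at the start; "moment": the same for the moment, N m; "gripper_width": finger opening in mm; "gripper_force": force on a finger pad.
Only numpy, scipy, OpenCV 4.12 (cv2) and the standard library are available. Lean on these libraries where they do the work, as an engineer would, in place of code of your own. Each camera call takes 0.05 s, during which the arm holds its last target. There are 200 camera calls.

TASK

The former sits on the bangle bender's square spindle but nothing holds it down yet. Pick up the linch pin, find the spindle's cross hole (its height changes with every set-up) and push the pin through gently, without ramming it, until its head sits against the spindle, ring side up; then flip the sprung ring over the top of the spindle and press it down past the pin's nose until it snaps fully shut, and let go. Do not push the other tools about.

Things in the scene. Friction and masses are not known exactly. Their poses are not given: they have to be found in the camera images.
- bender: Fixed bangle bender. Origin: on the bench on the spindle's upright axis, z up. Base plate 130 x 130 x 10 mm. On it a jacking screw, round former (72 mm across, top 13.5 mm below the hole axis), collar (44 mm across, top 7.5 mm below the hole axis), then the square spindle. The pin goes in from the -x side (toward the robot), which is clear, as is the +x side.
- hole_lowest (a point): The lowest place of the cross hole's middle: on the spindle axis, 51.5 mm above the bench, axes as the bender's. Former and spindle are set together on the stiff jacking screw, so the true hole lies 0 to 24 mm above this point. The setting is NOT reported: look or feel for it, e.g. by lowering the pin's shank lightly on the spindle's top.
- spindle_lowest (a point): Middle of the spindle's flat top at its lowest setting, 75.5 mm above the bench (really 75.5 to 99.5). The spindle is 28 x 28 mm square, sides along the bender's x and y. Its round cross hole, 12.5 mm with a 1 mm chamfer, runs right through along the bender's x, on its centre line, 24 mm below the real top.
- roller_top (a point): Top of the bender's bending roller, beside the former, 47 mm above the bench. It stands on the fixed arm, which runs from the spindle axis at 30 degrees from the bender's +x toward its -y and ends in a black grip, up to 67 mm high, 200 mm from the axis.
- linch_pin: Loose steel linch pin (about 0.16 kg) lying flat. Origin: on its axis at the shoulder, where head meets shank; x along the shank to the nose, y along the ring's hinge, z up. Head: x = -40 to 0 mm, 20 mm wide in y, 12 mm high; grip it there from above at about x = -17 mm. Shank 11 mm thick, x = 0 to 41 mm, its end a round 10 mm nose.
- pin_middle (a point): Point on the pin's axis 14 mm in front of the shoulder, axes as the pin's. It lies on the spindle's axis when the pin is fully home, its shoulder on the spindle's face, ring side (z) up.
- ring (a joint): Angle of the spring-wire ring, rad: 0 = folded up and back on its stop, 2.29 = shut. Stiffish hinge (stays where left) at the pin's x = -36 mm about y, turning z toward x; the far point lies 2.2 - joint above the pin's +x. The ring is 1.5 mm too short to clear the pin's nose: about 2.14 it meets the nose from above and must be pressed down, about 5 to 15 N, until it snaps below it (over 2.25).
- ring_far (a point): Middle of the 4 mm wire at the ring's far point, 77.5 mm from the hinge (round ring, 77 mm across). Open: 45 mm behind the hinge and 62 mm above the pin axis, so it is pushed over from behind (move up along its arc, or it binds). Shut: just under the nose, 27 mm past the spindle axis; it clears the spindle all round.
- ring_clamp: Bystander, not needed: wooden ring clamp, 128 x 27 x 23 mm; origin under its middle.
- file: Bystander, not needed: hand file with a red handle, 218 mm long; origin under its middle.
Not all that is in view belongs to the job. What is shaped like the linch_pin but red is not meant.

How it is judged (in metres and radians):
On the way:
1. the pin is through the spindle's cross hole and fully home, ring side up, with the ring still open (horizontal distance between pin_middle and bender below 0.004 m and z of pin_middle in the frame of bender between 0.048 and 0.078 m and angle between the x axis of linch_pin and the x axis of bender, either way round below 0.12 rad and angle between linch_pin's own z axis and vertical below 0.3 rad and value of joint ring below 1.3 rad), for 0.2 s.
At the end, for the whole second after the job is handed in: Pin through the cross hole: its middle within 12 mm (seen from above) of the spindle axis, 48 to 78 mm above the bench, along the bender's x within 0.12 rad (either side), its z within 0.3 rad of upright; ring shut round spindle and pin end (joint over 2.245); pin at rest (horizontal distance between pin_middle and bender below 0.012 m and z of pin_middle in the frame of bender between 0.048 and 0.078 m and angle between the x axis of linch_pin and the x axis of bender, either way round below 0.12 rad and angle between linch_pin's own z axis and vertical below 0.3 rad and value of joint ring above 2.245 rad and linear speed of linch_pin below 0.02 m/s); the robot touches nothing.
It fails at once if the pin is rammed: while the ring is still open, pin and bender press on each other with more than 22 N (contact force between linch_pin and bender above 22 N and value of joint ring below 0.3 rad).
It fails at once if pin or ring is forced: pin and bender press on each other with more than 45 N (contact force between linch_pin and bender above 45 N).
It fails at once if the fingers press on the bender with more than 30 N (contact force between the fingers and bender above 30 N).
It fails at once if a bystander is pushed more than 30 mm (distance of any of ring_clamp, file from where it was at the start of the episode above 0.03 m).
It also fails if it takes over 64 s, if anything falls off the work surface, if the arm or the gripper's body presses on something with over 40 N, if the wrist force passes 120 N, or if a joint passes its speed limit or range.

## Working session

There is one attempt and no reset: what is moved stays moved. The work goes in short steps, Python scripts to look and compute and a shell command to move; the robot and the scene stay as the last step left them, time stands still between calls to the robot, and variables do not carry over. Pictures are saved under pics/ and viewed, at most 10 in all, crops included, and the job is handed in when it is done.

```bash
ls; mkdir -p pics; python3 - <<'E'
from station import *
import cv2,numpy as np
ims={}
for c in ["top","side"]:
    im=camera(c); cv2.imwrite(f"pics/{c}0.png",cv2.cvtColor(im,cv2.COLOR_RGB2BGR))
    m=camera_model(c); print(c,np.round(m["mtx"],1).tolist(),np.round(m["world_to_cam"],3).tolist())
    for q in ["linch_pin","bender","ring_clamp","file","ring_far","roller_top"]:
        for r in outline_of(c,q)[:3]: print(c,q,round(r["p"],2),r["extent"])
print(observe())
E
```

```text
pics
top [[500.8, 0.0, 286.8], [0.0, 500.8, 206.3], [0.0, 0.0, 1.0]] [[-0.072, -0.997, 0.005, 229.176], [0.943, -0.066, 0.327, -522.867], [-0.326, 0.028, 0.945, -1825.39], [0.0, 0.0, 0.0, 1.0]]
top linch_pin 0.49 [152.1, 234.4, 7.8, 15.1]
top bender 0.62 [394.9, 155.9, 37.2, 62.9]
top bender 0.45 [264.9, 187.0, 53.5, 13.0]
top ring_clamp 0.61 [333.2, 202.6, 27.1, 12.2]
top file 0.45 [268.9, 185.3, 47.8, 11.1]
top roller_top 0.62 [396.3, 152.7, 37.6, 63.5]
side [[503.2, 0.0, 278.6], [0.0, 503.2, 210.6], [0.0, 0.0, 1.0]] [[-0.994, -0.104, -0.017, 564.612], [0.055, -0.654, 0.755, 45.912], [-0.09, 0.749, 0.656, -1809.199], [0.0, 0.0, 0.0, 1.0]]
side linch_pin 0.69 [283.5, 356.7, 24.0, 6.7]
side linch_pin 0.46 [277.1, 225.4, 25.1, 7.8]
side bender 0.77 [250.3, 116.8, 56.8, 37.4]
side ring_clamp 0.67 [284.0, 166.3, 5.7, 27.9]
side file 0.46 [257.1, 198.0, 2.9, 41.0]
side file 0.15 [245.6, 116.7, 59.8, 31.4]
side ring_far 0.42 [312.7, 342.7, 13.1, 27.0]
side roller_top 0.89 [248.6, 113.4, 53.8, 36.0]
{'time': 0.7, 'joints': array([ 1.13197688e+00,  5.26324633e-02,  1.61286355e+00, -2.44048159e-05,
        1.47601729e+00, -1.18990697e-01]), 'joint_velocities': array([0.00080325, 0.00054624, 0.00047967, 0.00049539, 0.00236689,
       0.00120062]), 'tau': array([ 6.74150033e-05, -3.93584991e+01, -3.70355380e+01, -2.23508086e-04,
        7.78501180e-04, -4.31768541e-06]), 'tool_pos': array([196.50138476, 593.30010004, 198.06728895]), 'tcp_rot': array([1.59232533e-01, 9.87241105e-01, 3.48009316e-05, 2.26018895e-05]), 'contact_force': array([ 0.32469862,  0.3298081 , -0.5021871 ]), 'moment': array([0.03486524, 0.04261648, 0.06351709]), 'gripper_force': 0.0, 'gripper_width': 85.60399888388918}
```

```bash
python3 - <<'E'
import cv2,numpy as np
t=cv2.imread("pics/top0.png"); s=cv2.imread("pics/side0.png")
a=cv2.resize(t[130:290,120:450],(800,388),interpolation=cv2.INTER_CUBIC)
cv2.imwrite("pics/a.png",a)
b=cv2.resize(s[90:390,190:390],(400,600),interpolation=cv2.INTER_CUBIC)
cv2.imwrite("pics/b.png",b)
E
```

```text
(no output)
```

View pics/a.png

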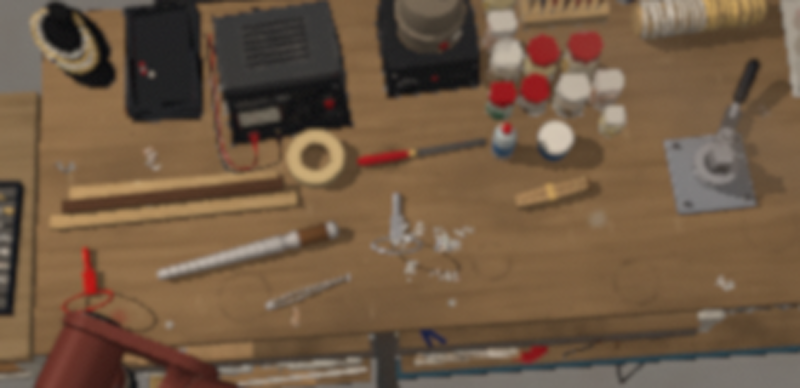

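View pics/b.png

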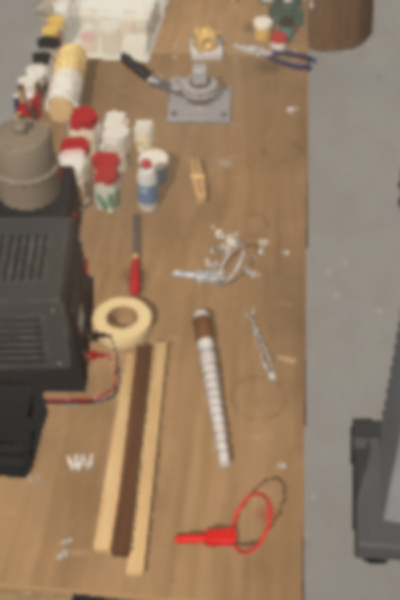

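```bash
cat > h.py <<'E'
from station import *
import cv2,numpy as np
from scipy.spatial.transform import Rotation as R
def ray(c,uv,m=None):
    m=m or camera_model(c); W=m["world_to_cam"]; K=m["mtx"]
    d=np.linalg.inv(K)@np.array([uv[0],uv[1],1.]); d=np.array([d[0],-d[1],-d[2]])
    return -W[:3,:3].T@W[:3,3], W[:3,:3].T@d
def onz(c,uv,z,m=None):
    o,d=ray(c,uv,m); return o+d*(z-o[2])/d[2]
def proj(c,P,m=None):
    m=m or camera_model(c); W=m["world_to_cam"]; p=W[:3,:3]@np.asarray(P,float)+W[:3,3]; K=m["mtx"]
    q=K@np.array([p[0],-p[1],-p[2]]); return q[:2]/q[2]
def tri(obs):
    A=np.zeros((3,3));b=np.zeros(3)
    for o,d in obs:
        d=d/np.linalg.norm(d); M=np.eye(3)-np.outer(d,d); A+=M; b+=M@o
    return np.linalg.solve(A,b)
def save(im,n): cv2.imwrite(f"pics/{n}.png",cv2.cvtColor(im,cv2.COLOR_RGB2BGR))
E
python3 - <<'E'
from h import *
f=lambda u,v:(120+u*.4125,130+v*.4125); g=lambda u,v:(190+u/2,90+v/2)
np.set_printoptions(precision=1,suppress=True)
print("nose",onz("top",f(397,195),6),onz("side",g(173,273),6))
print("headend",onz("top",f(401,240),6),onz("side",g(220,276),6))
for n,u in dict(c1=(665,140),c2=(740,132),c3=(755,205),c4=(682,213)).items(): print(n,onz("top",f(*u),10))
print("side base c",[onz("side",g(*u),10) for u in [(168,121),(229,121),(226,93),(171,93)]])
print("spindletop",onz("top",f(727,143),85),onz("side",g(198,70),85))
print("clamp",onz("top",f(555,192),10),"file",onz("top",f(420,153),5))
w=camera_model("wrist"); o=observe(); print(np.linalg.inv(w["world_to_cam"])[:3], o["tool_pos"], R.from_quat(o["tcp_rot"]).as_matrix())
E
```

```text
nose [549.3 202.2   6. ] [553.2 206.2   6. ]
headend [472.  201.1   6. ] [473.6 206.9   6. ]
c1 [ 613.1 -249.9   10. ]
c2 [ 618.5 -377.1   10. ]
c3 [ 489.6 -380.8   10. ]
c4 [ 484.4 -259.5   10. ]
side base c [array([ 611.2, -238.3,   10. ]), array([ 488.3, -248. ,   10. ]), array([ 501.3, -351. ,   10. ]), array([ 616.4, -342.1,   10. ])]
spindletop [ 573.3 -328.5   85. ] [ 556.8 -315.    85. ]
clamp [534.9 -56.7  10. ] file [620.4 158.9   5. ]
[[  0.3  -0.9  -0.3 120.8]
 [  0.9   0.3   0.1 618. ]
 [ -0.   -0.3   1.  375. ]] [196.5 593.3 198.1] [[-0.9  0.3  0. ]
 [ 0.3  0.9  0. ]
 [-0.   0.  -1. ]]
```

```bash
python3 -m inch '[{"linear":[0,0,0],"angular":[0,0,-0.76]},{"linear":[0,0,0],"angular":[0,0,-0.76]},{"linear":[0,0,0],"angular":[0,0,-0.77]},{"linear":[0,0,0],"angular":[0,0,-0.76]},{"linear":[-0.7,-0.93,0],"angular":[0,0,0]},{"linear":[-0.7,-0.93,0],"angular":[0,0,0]},{"linear":[-0.7,-0.93,0],"angular":[0,0,0]},{"linear":[-0.7,-0.93,0],"angular":[0,0,0]},{"linear":[-0.7,-0.93,0],"angular":[0,0,0]},{"linear":[-0.7,-0.93,0],"angular":[0,0,0]},{"linear":[-0.7,-0.93,0],"angular":[0,0,0]},{"linear":[-0.7,-0.93,0],"angular":[0,0,0]},{"linear":[-0.7,-0.93,0],"angular":[0,0,0]},{"linear":[-0.7,-0.93,0],"angular":[0,0,0]},{"linear":[-0.7,-0.93,0],"angular":[0,0,0]},{"linear":[-0.7,-0.93,0],"angular":[0,0,0]},{"linear":[-0.7,-0.93,0],"angular":[0,0,0]},{"linear":[-0.7,-0.93,0],"angular":[0,0,0]}]' 1; python3 - <<'E'
from h import *
np.set_printoptions(precision=3,suppress=True)
o=observe(); m=camera_model("wrist"); im=camera("wrist"); save(im,"w1"); print(o["time"],o["tool_pos"],R.from_quat(o["tcp_rot"]).as_matrix()); np.savez("w1.npz",mtx=m["mtx"],world_to_cam=m["world_to_cam"])
for r in outline_of("wrist","linch_pin")[:3]: print(r["p"],r["extent"])
E
```

```text
time: 2.5
tool_pos: [491.1, 201.3, 198.2]
tcp_rot: [0.0, 1.0, 0.0, 0.0]
contact_force: [-0.2, 0.2, 0.7]
gripper_width: 85.5
gripper_force: 0.0
2.5 [491.078 201.34  198.246] [[-1.     0.     0.001]
 [ 0.     1.     0.   ]
 [-0.001  0.    -1.   ]]
0.71 [254.0, 135.1, 71.3, 92.5]
```

View pics/w1.png

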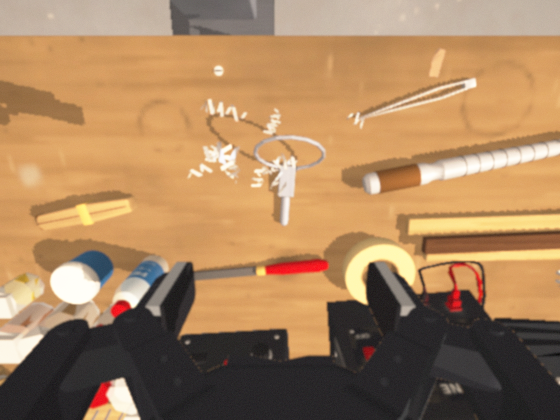

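```bash
python3 - <<'E'
import cv2
a=cv2.imread("pics/w1.png")[125:235,240:340]
cv2.imwrite("pics/c.png",cv2.resize(a,None,fx=5,fy=5,interpolation=cv2.INTER_CUBIC))
E
```

```text
(no output)
```

View pics/c.png

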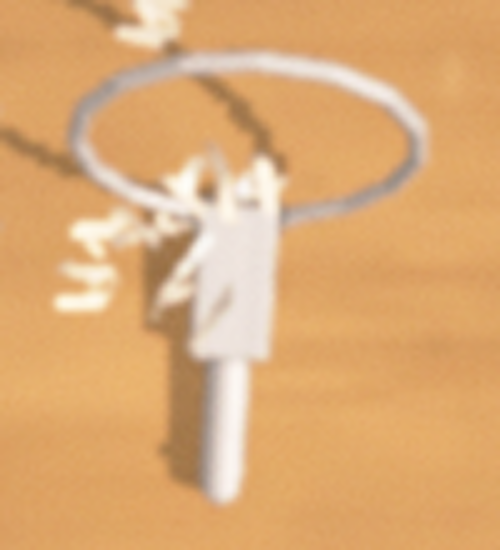

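```bash
python3 - <<'E'
from h import *
np.set_printoptions(precision=2,suppress=True)
m=dict(np.load("w1.npz")); f=lambda u,v:(240+u/5,125+v/5)
nose=onz("w",f(223,501),6,m); sh=onz("w",f(232,357),12,m); l=onz("w",f(192,355),12,m); r=onz("w",f(272,355),12,m); hb=onz("w",f(244,210),12,m)
print(nose,sh,l,r,hb); d=nose-sh; print(np.linalg.norm(d[:2]),np.degrees(np.arctan2(d[1],d[0]))); d=sh-hb; print(np.degrees(np.arctan2(d[1],d[0])))
d=(nose-hb); print(np.degrees(np.arctan2(d[1],d[0])))
E
```

```text
[555.69 207.22   6.  ] [514.03 209.22  12.  ] [513.5  199.03  12.  ] [513.49 219.4   12.  ] [476.33 211.92  12.  ]
41.7064595787459 -2.7473031452312715
-4.10076927161541
-3.3907265292175404
```

```bash
python3 -m inch '[{"linear":[-0.13,0.3,0],"angular":[0,0,0]},{"linear":[0,0,0.6],"angular":[0,0,0.57]},{"linear":[0,0,0.9],"angular":[0,0,0]},{"linear":[0,0,0.9],"angular":[0,0,0]},{"linear":[0,0,0.9],"angular":[0,0,0]},{"linear":[0,0,0.7],"angular":[0,0,0]},{"linear":[0,0,0.3],"angular":[0,0,0]},{"linear":[0,0,0.0],"angular":[0,0,0]}]'; python3 - <<'E'
from h import *
o=observe(); m=camera_model("wrist"); im=camera("wrist"); save(im[60:360,130:430],"x"); np.savez("w2.npz",mtx=m["mtx"],world_to_cam=m["world_to_cam"])
cv2.imwrite("pics/d.png",cv2.resize(cv2.imread("pics/x.png"),None,fx=2,fy=2,interpolation=cv2.INTER_CUBIC))
E
```

```text
time: 3.4
tool_pos: [492.7, 212.5, 67.6]
tcp_rot: [0.029, 1.0, -0.0, -0.002]
contact_force: [0.4, -0.6, 0.9]
gripper_width: 85.2
gripper_force: 0.0
```

View pics/d.png

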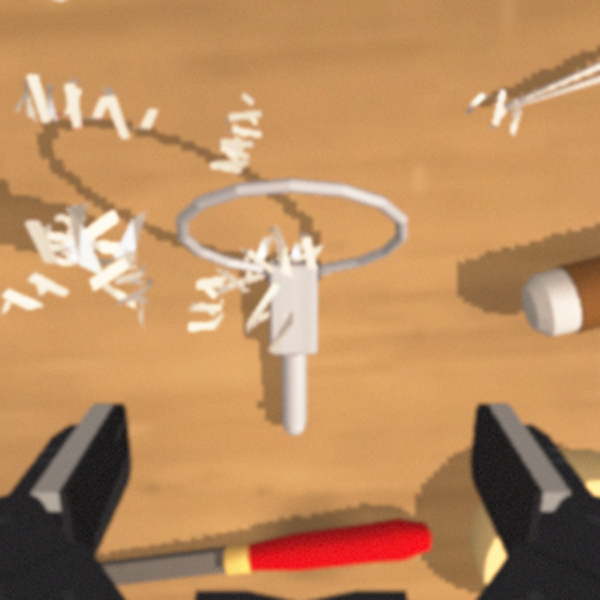

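```bash
python3 - <<'E'
from h import *
np.set_printoptions(precision=2,suppress=True)
m=dict(np.load("w2.npz")); f=lambda u,v:(130+u/2,60+v/2)
nose=onz("w",f(295,434),6,m); sh=onz("w",f(294,352),12,m); l=onz("w",f(271,352),12,m); r=onz("w",f(317.5,352),12,m); hb=onz("w",f(298,263),12,m)
print(nose,sh,l,r,hb)
for d in (nose-sh,sh-hb,nose-hb): print(np.linalg.norm(d[:2]),np.degrees(np.arctan2(d[1],d[0])))
o=observe();print(o["tool_pos"],R.from_quat(o["tcp_rot"]).as_matrix())
g=sh-19*np.array([1,-0.06,0]); print("shift tool", R.from_quat(o["tcp_rot"]).as_matrix().T@(g-o["tool_pos"])/30)
E
```

```text
[556.44 206.24   6.  ] [513.29 208.48  12.  ] [512.73 198.7   12.  ] [513.86 218.46  12.  ] [474.35 212.47  12.  ]
43.203955568363796 -2.966493863272959
39.141269452838735 -5.857822349333414
82.3190783504875 -4.340817919862573
[493.89 212.55  69.08] [[-1.    0.06 -0.  ]
 [ 0.06  1.    0.  ]
 [ 0.    0.   -1.  ]]
shift tool [-0.02 -0.1   1.9 ]
```

```bash
python3 -m inch '[{"linear":[-0.02,-0.1,0.8],"angular":[0,0,0.05]},{"linear":[0,0,0.8],"angular":[0,0,0]},{"linear":[0,0,0.5],"angular":[0,0,0]},{"linear":[0,0,0.13],"angular":[0,0,0]},{"linear":[0,0,0],"angular":[0,0,0]},{"linear":[0,0,0],"angular":[0,0,0]}]' && python3 -m inch '[{"linear":[0,0,0],"angular":[0,0,0]},{"linear":[0,0,0],"angular":[0,0,0]},{"linear":[0,0,0],"angular":[0,0,0]},{"linear":[0,0,0],"angular":[0,0,0]},{"linear":[0,0,0],"angular":[0,0,0]},{"linear":[0,0,0],"angular":[0,0,0]},{"linear":[0,0,0],"angular":[0,0,0]},{"linear":[0,0,0],"angular":[0,0,0]}]' 0 60
```

```text
time: 4.05
tool_pos: [495.8, 209.0, 3.5]
tcp_rot: [0.033, 0.999, 0.0, 0.001]
contact_force: [-0.6, 0.2, -0.0]
gripper_width: 85.6
gripper_force: 0.0
time: 4.85
tool_pos: [494.6, 208.5, 2.1]
tcp_rot: [0.033, 0.999, -0.0, -0.0]
contact_force: [-0.1, 0.1, 0.2]
gripper_width: -0.2
gripper_force: 0.0
```

```bash
python3 - <<'E'
from h import *
m=camera_model("wrist"); im=camera("wrist"); save(im,"w3"); np.savez("w3.npz",mtx=m["mtx"],world_to_cam=m["world_to_cam"])
o=observe();print(o["tool_pos"],o["gripper_width"],proj("wrist",o["tool_pos"]))
for r in outline_of("wrist","linch_pin")[:3]: print(r["p"],r["extent"])
cv2.imwrite("pics/e.png",cv2.resize(cv2.imread("pics/w3.png")[120:420,130:430],None,fx=2,fy=2,interpolation=cv2.INTER_CUBIC))
E
```

```text
[494.63659452 208.51194423   2.06854834] 0.37717928840370896 [280.25725968 240.3999357 ]
0.72 [197.7, 164.0, 171.7, 95.2]
```

View pics/e.png

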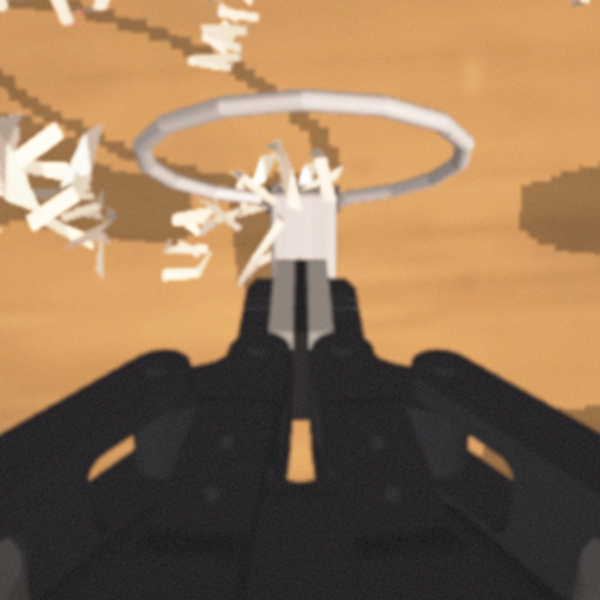

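```bash
python3 - <<'E'
from h import *
np.set_printoptions(precision=2,suppress=True)
o=observe();T=R.from_quat(o["tcp_rot"]).as_matrix();p=o["tool_pos"]
m=dict(np.load("w3.npz")); print(m["mtx"], o["joints"],o["contact_force"],o["gripper_width"],o["gripper_force"])
# project hypothetical points in tool frame (near edge x=+11)
for z in (0,-5,-10,-15,-19,-25,-30):
    print(z,[((proj("w",p+T@np.array([x,y,z]),m)-[130,120])*2) for x,y in ((11,0),(11,10),(-11,0))])
for u in (270,297,307,332): 
    q=onz("w",(130+u/2,120+262/2),12,m); print(T.T@(q-p))
E
```

```text
[[296.14   0.   280.  ]
 [  0.   296.14 207.02]
 [  0.     0.     1.  ]] [ 0.26  0.05  1.96 -0.    1.13 -1.25] [0.26 0.09 0.71] 0.06831258742163238 0.0
0 [array([300.63, 209.17]), array([331.89, 209.21]), array([300.55, 271.19])]
-5 [array([300.62, 214.98]), array([332.69, 215.02]), array([300.55, 278.34])]
-10 [array([300.62, 221.1 ]), array([333.54, 221.14]), array([300.55, 285.85])]
-15 [array([300.62, 227.55]), array([334.43, 227.59]), array([300.54, 293.76])]
-19 [array([300.62, 232.97]), array([335.18, 233.01]), array([300.54, 300.39])]
-25 [array([300.62, 241.57]), array([336.37, 241.61]), array([300.54, 310.89])]
-30 [array([300.62, 249.2 ]), array([337.43, 249.24]), array([300.53, 320.18])]
[-2.75 -9.51 -9.94]
[-2.74 -1.11 -9.94]
[-2.73  2.   -9.94]
[-2.72  9.77 -9.94]
```

```bash
python3 -m inch '[{"linear":[0,0,0.07],"angular":[0,0,0]},{"linear":[0,0,0],"angular":[0,0,0]}]'; python3 -m inch '[{"linear":[0,0,0.07],"angular":[0,0,0]},{"linear":[0,0,0],"angular":[0,0,0]}]'; 
```

```text
time: 5.15
tool_pos: [494.4, 208.5, -0.4]
tcp_rot: [0.033, 0.999, -0.0, -0.0]
contact_force: [-0.2, -0.0, -0.4]
gripper_width: -0.1
gripper_force: 0.0
time: 5.35
tool_pos: [494.3, 208.5, -2.5]
tcp_rot: [0.033, 0.999, -0.0, -0.0]
contact_force: [-0.9, -0.1, 0.4]
gripper_width: 0.2
gripper_force: 0.0
```

```bash
python3 -m inch '[{"linear":[0,0,0.1],"angular":[0,0,0]},{"linear":[0,0,0],"angular":[0,0,0]}]' | grep -E "pos|for"; python3 -m inch '[{"linear":[0,0,0.1],"angular":[0,0,0]},{"linear":[0,0,0],"angular":[0,0,0]}]'| grep -E "pos|for";python3 -m inch '[{"linear":[0,0,0.1],"angular":[0,0,0]},{"linear":[0,0,0],"angular":[0,0,0]}]'| grep -E "pos|for"
```

```text
tool_pos: [494.3, 208.4, -5.6]
contact_force: [-1.2, 0.2, -0.1]
gripper_force: 0.0
tool_pos: [494.3, 208.4, -8.6]
contact_force: [0.8, 1.3, -0.2]
gripper_force: 0.0
tool_pos: [494.3, 208.5, -11.5]
contact_force: [-0.0, -1.5, -0.6]
gripper_force: 0.0
```

```bash
python3 -m inch '[{"linear":[0,0,0.1],"angular":[0,0,0]},{"linear":[0,0,0],"angular":[0,0,0]}]' | grep -E "pos|for"; python3 -m inch '[{"linear":[0,0,0.1],"angular":[0,0,0]},{"linear":[0,0,0],"angular":[0,0,0]}]'| grep -E "pos|for";python3 -m inch '[{"linear":[0,0,0.07],"angular":[0,0,0]},{"linear":[0,0,0],"angular":[0,0,0]}]'| grep -E "pos|for"
```

```text
tool_pos: [494.3, 208.4, -14.5]
contact_force: [0.0, 0.5, -0.1]
gripper_force: 0.0
tool_pos: [494.3, 208.4, -17.6]
contact_force: [-0.3, -1.1, 0.6]
gripper_force: 0.0
tool_pos: [494.4, 208.5, -19.5]
contact_force: [-0.1, -0.7, -0.4]
gripper_force: 0.0
```

```bash
python3 -m inch '[{"linear":[0,0,0.07],"angular":[0,0,0]},{"linear":[0,0,0],"angular":[0,0,0]}]' | grep -E "pos|for"; python3 -m inch '[{"linear":[0,0,0.07],"angular":[0,0,0]},{"linear":[0,0,0],"angular":[0,0,0]}]'| grep -E "pos|for";python3 -m inch '[{"linear":[0,0,0.07],"angular":[0,0,0]},{"linear":[0,0,0],"angular":[0,0,0]}]'| grep -E "pos|for"
```

```text
tool_pos: [494.9, 208.6, -21.2]
contact_force: [-0.3, 0.0, -0.2]
gripper_force: 0.0
tool_pos: [494.9, 208.7, -21.3]
contact_force: [-6.6, -2.8, 14.1]
gripper_force: 7.0
tool_pos: [494.9, 208.7, -21.4]
contact_force: [-12.9, -3.5, 28.5]
gripper_force: 13.8
```

```bash
python3 -m inch '[{"linear":[0.07,0,-0.5],"angular":[0,0,0]},{"linear":[0,0,-0.4],"angular":[0,0,0]},{"linear":[0,0,0],"angular":[0,0,0]}]' && python3 -m inch '[{"linear":[0,0,0],"angular":[0,0,0]},{"linear":[0,0,0],"angular":[0,0,0]},{"linear":[0,0,0],"angular":[0,0,0]},{"linear":[0,0,0],"angular":[0,0,0]},{"linear":[0,0,0],"angular":[0,0,0]},{"linear":[0,0,0],"angular":[0,0,0]}]' 0.8 60; python3 - <<'E'
from h import *
m=camera_model("wrist"); im=camera("wrist"); save(im,"w4"); np.savez("w4.npz",mtx=m["mtx"],world_to_cam=m["world_to_cam"])
cv2.imwrite("pics/f.png",cv2.resize(cv2.imread("pics/w4.png")[120:420,130:430],None,fx=2,fy=2,interpolation=cv2.INTER_CUBIC))
o=observe();print(o["tool_pos"])
E
```

```text
time: 7.45
tool_pos: [494.3, 209.2, 3.7]
tcp_rot: [0.033, 0.999, 0.001, 0.002]
contact_force: [-0.5, -0.0, 0.8]
gripper_width: -0.4
gripper_force: 0.0
time: 8.05
tool_pos: [492.4, 208.6, 1.3]
tcp_rot: [0.033, 0.999, -0.0, -0.0]
contact_force: [-0.0, -0.1, 0.6]
gripper_width: 68.2
gripper_force: 0.0
[492.47542957 208.6807655    1.36732376]
```

View pics/f.png

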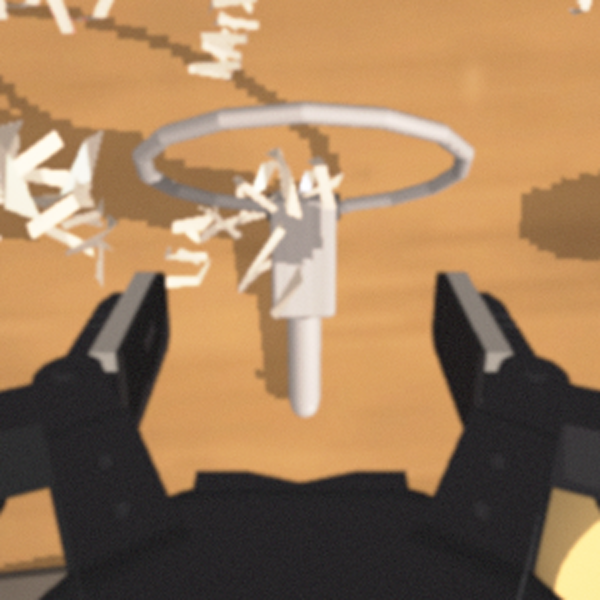

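```bash
python3 -m inch '[{"linear":[0,0.03,0.5],"angular":[0,0,0]},{"linear":[0,0,0.4],"angular":[0,0,0]},{"linear":[0,0,0.13],"angular":[0,0,0]},{"linear":[0,0,0],"angular":[0,0,0]}]' && python3 -m inch '[{"linear":[0,0,0],"angular":[0,0,0]},{"linear":[0,0,0],"angular":[0,0,0]},{"linear":[0,0,0],"angular":[0,0,0]},{"linear":[0,0,0],"angular":[0,0,0]},{"linear":[0,0,0],"angular":[0,0,0]},{"linear":[0,0,0],"angular":[0,0,0]},{"linear":[0,0,0],"angular":[0,0,0]}]' 0 60
```

```text
time: 8.5
tool_pos: [491.2, 209.2, -31.2]
tcp_rot: [0.033, 0.999, -0.0, -0.002]
contact_force: [-0.5, -0.6, 0.1]
gripper_width: 68.1
gripper_force: 0.0
time: 9.2
tool_pos: [493.3, 209.8, -28.6]
tcp_rot: [0.033, 0.999, 0.0, 0.001]
contact_force: [-1.4, 0.2, 4.6]
gripper_width: 18.2
gripper_force: 59.8
```

```bash
python3 -m inch '[{"linear":[0,0,-0.2],"angular":[0,0,0]},{"linear":[0,0,-0.8],"angular":[0,0,0]},{"linear":[0,0,-0.9],"angular":[0,0,0]},{"linear":[0,0,-0.9],"angular":[0,0,0]},{"linear":[0,0,-0.9],"angular":[0,0,0]},{"linear":[0,0,-0.9],"angular":[0,0,0]},{"linear":[0,0,-0.7],"angular":[0,0,0]},{"linear":[0,0,0],"angular":[0,0,0]}]' && python3 -m inch '[{"linear":[0.05,-0.5,0],"angular":[0,0,0]},{"linear":[0.05,-0.93,0],"angular":[0,0,0]},{"linear":[0.05,-0.93,0],"angular":[0,0,0]},{"linear":[0.05,-0.93,0],"angular":[0,0,0]},{"linear":[0.05,-0.93,0],"angular":[0,0,0]},{"linear":[0.05,-0.93,0],"angular":[0,0,0]},{"linear":[0.05,-0.93,0],"angular":[0,0,0]},{"linear":[0.05,-0.93,0],"angular":[0,0,0]},{"linear":[0.05,-0.93,0],"angular":[0,0,0]},{"linear":[0.05,-0.93,0],"angular":[0,0,0]},{"linear":[0.05,-0.93,0],"angular":[0,0,0]},{"linear":[0.05,-0.93,0],"angular":[0,0,0]},{"linear":[0.05,-0.93,0],"angular":[0,0,0]},{"linear":[0.05,-0.93,0],"angular":[0,0,0]},{"linear":[0.05,-0.93,0],"angular":[0,0,0]},{"linear":[0.05,-0.93,0],"angular":[0,0,0]},{"linear":[0.05,-0.93,0],"angular":[0,0,0]},{"linear":[0.05,-0.93,0],"angular":[0,0,0]},{"linear":[0.05,-0.93,0],"angular":[0,0,0]},{"linear":[0.05,-0.5,0],"angular":[0,0,0]}]' && python3 -m inch '[{"linear":[0,0,0],"angular":[0,0,0]},{"linear":[0,0,0],"angular":[0,0,0]}]'; python3 - <<'E'
from h import *
np.set_printoptions(precision=3,suppress=True)
o=observe(); m=camera_model("wrist"); im=camera("wrist"); save(im,"w5"); np.savez("w5.npz",mtx=m["mtx"],world_to_cam=m["world_to_cam"])
im=camera("side"); save(im,"s5")
print(o["tool_pos"],o["gripper_width"])
for q in ["bender","linch_pin"]:
  for r in outline_of("wrist",q)[:2]: print(q,r["p"],r["extent"])
E
```

```text
time: 10.0
tool_pos: [494.5, 210.1, 132.9]
tcp_rot: [0.033, 0.999, 0.001, 0.003]
contact_force: [0.6, 0.1, -0.9]
gripper_width: 17.7
gripper_force: 59.0
time: 12.0
tool_pos: [425.6, -320.5, 127.0]
tcp_rot: [0.034, 0.999, 0.001, -0.002]
contact_force: [0.0, 0.7, -1.4]
gripper_width: 18.0
gripper_force: 59.1
time: 12.2
tool_pos: [427.1, -318.6, 128.3]
tcp_rot: [0.033, 0.999, 0.001, -0.001]
contact_force: [-0.1, -0.2, -1.8]
gripper_width: 17.5
gripper_force: 59.0
[ 427.092 -318.617  128.256] 17.453072942388346
bender 0.57 [231.6, 240.5, 115.2, 116.3]
linch_pin 0.79 [170.7, 190.9, 221.2, 171.2]
linch_pin 0.53 [227.1, 243.4, 118.7, 117.8]
```

View pics/w5.png

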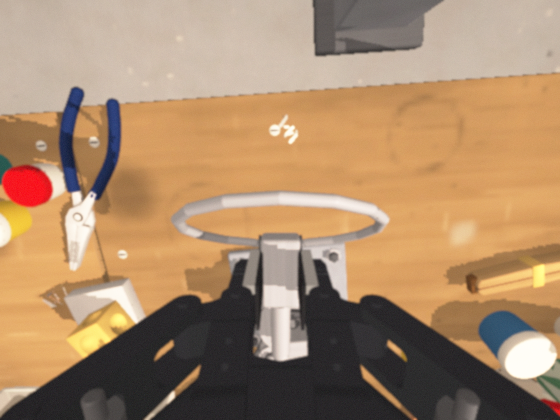

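```bash
python3 -m inch '[{"linear":[-0.5,0.8,0.15],"angular":[0,0,0]},{"linear":[-0.5,0.8,0.15],"angular":[0,0,0]},{"linear":[-0.5,0.8,0.15],"angular":[0,0,0]},{"linear":[-0.4,0.83,0.15],"angular":[0,0,0]},{"linear":[0,0,0],"angular":[0,0,0]},{"linear":[0,0,0],"angular":[0,0,0]},{"linear":[0,0,0],"angular":[0,0,0]}]'; python3 - <<'E'
from h import *
np.set_printoptions(precision=3,suppress=True)
o=observe(); m=camera_model("wrist"); im=camera("wrist"); save(im,"w6"); np.savez("w6.npz",mtx=m["mtx"],world_to_cam=m["world_to_cam"])
print(o["tool_pos"],proj("w",[551,-317,85],m))
cv2.imwrite("pics/g.png",cv2.resize(cv2.imread("pics/w6.png")[130:380,60:320],None,fx=2.4,fy=2.4,interpolation=cv2.INTER_CUBIC))
E
```

```text
time: 13.1
tool_pos: [491.1, -226.8, 111.9]
tcp_rot: [0.033, 0.999, -0.0, 0.0]
contact_force: [-0.0, -1.1, -1.6]
gripper_width: 17.9
gripper_force: 59.2
[ 491.071 -226.805  111.927] [173.437 301.154]
```

View pics/g.png

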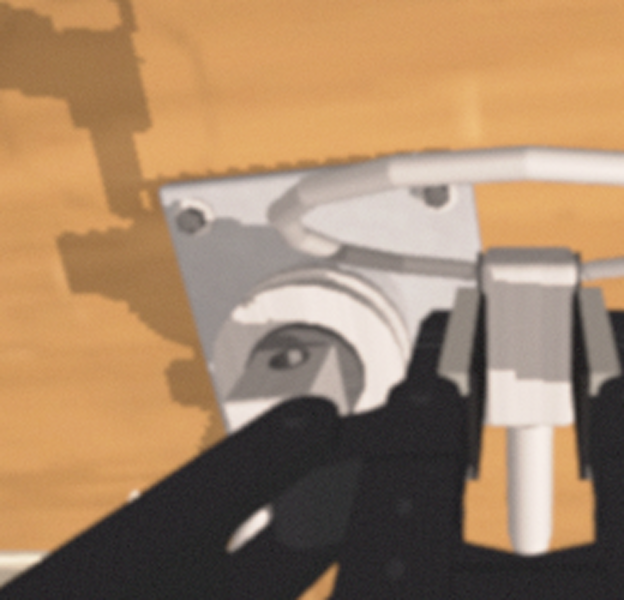

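```bash
python3 -m inch '[{"linear":[-0.6,-0.15,0],"angular":[0,0,0]},{"linear":[-0.6,-0.1,0],"angular":[0,0,0]},{"linear":[0,0,0],"angular":[0,0,0]},{"linear":[0,0,0],"angular":[0,0,0]},{"linear":[0,0,0],"angular":[0,0,0]}]'; python3 - <<'E'
from h import *
np.set_printoptions(precision=3,suppress=True)
o=observe(); m=camera_model("wrist"); im=camera("wrist"); save(im,"w7"); np.savez("w7.npz",mtx=m["mtx"],world_to_cam=m["world_to_cam"])
print(o["tool_pos"],proj("w",[551,-317,85],m))
cv2.imwrite("pics/h.png",cv2.resize(cv2.imread("pics/w7.png")[170:320,90:290],None,fx=4,fy=4,interpolation=cv2.INTER_CUBIC))
E
```

```text
time: 13.65
tool_pos: [525.7, -236.5, 111.4]
tcp_rot: [0.033, 0.999, 0.0, -0.0]
contact_force: [0.7, 0.1, -1.8]
gripper_width: 18.1
gripper_force: 59.2
[ 525.712 -236.536  111.45 ] [177.817 262.57 ]
```

View pics/h.png

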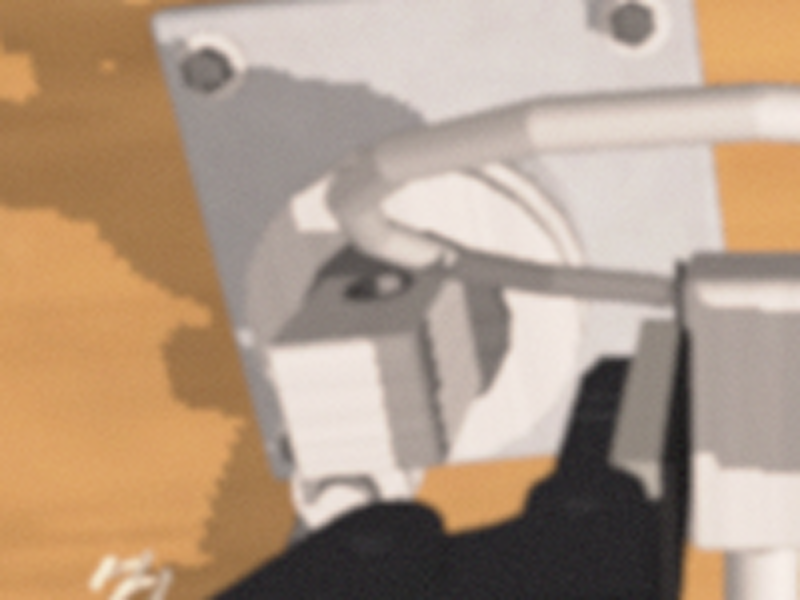

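```bash
cat > fit.py <<'E'
from h import *
from scipy.optimize import least_squares
np.set_printoptions(precision=2,suppress=True)
m7=dict(np.load("w7.npz")); m6=dict(np.load("w6.npz"))
f7=lambda u,v:np.array((90+u/4,170+v/4)); f6=lambda u,v:np.array((60+u/2.4,130+v/2.4))
def W(p,l): cx,cy,a,h=p; c,s=np.cos(a),np.sin(a); x,y,z=l; return [cx+c*x-s*y,cy+s*x+c*y,z]
def res(p,full=False):
    h=p[3]; t=h+24
    obs=[((-65,-65,10),f7(155,13),m7),((-14,-14,t),f7(267,345),m7),((-14,14,t),f7(424,333),m7),((14,14,t),f7(447,462),m7),((14,-14,t),f7(295,474),m7),((-14,0,h),f7(379,285),m7),
      ((-65,-65,10),f6(160,187),m6),((-14,0,h),f6(288,357),m6),((-14,-14,t),f6(231,402),m6)]
    return np.concatenate([proj("w",W(p,l),m)-o for l,o,m in obs])
s=least_squares(res,[551,-317,-0.05,63],loss="soft_l1"); p=s.x
print("bender",p,np.degrees(p[2])); print(res(p).reshape(-1,2))
# pin in tool frame from w6
T=R.from_quat([.033,.9995,0,0]).as_matrix(); tp=np.array([491.07,-226.81,111.93])
def resp(q):
    x,y,z,a=q; d=np.array([-np.cos(a),np.sin(a),0]); e=np.array([d[1],-d[0],0]); c=np.array([x,y,z]); up=np.array([0,0,-6])
    L=lambda s,w,k:tp+T@(c+s*d+w*e+k*up)
    obs=[(L(0,10,1),f6(574,423)),(L(0,-10,1),f6(487,423)),(L(40.5,0,0),f6(530,551)),(L(-40,10,1),f6(576,264)),(L(-40,-10,1),f6(489,266))]
    return np.concatenate([proj("w",P,m6)-o for P,o in obs])
s=least_squares(resp,[-19,0,-34,0]); print("pin tool",s.x,np.degrees(s.x[3])); print(resp(s.x).reshape(-1,2))
E
python3 fit.py
```

```text
bender [ 555.27 -313.97    0.02   67.52] 1.2324273434641575
[[-1.5  -0.56]
 [ 0.85  0.08]
 [-0.9   0.12]
 [-0.28  0.89]
 [ 1.6   0.63]
 [ 1.43  0.06]
 [-0.95 -0.48]
 [ 1.68  0.01]
 [-2.2  -0.8 ]]
pin tool [-22.21   0.57 -33.36  -0.  ] -0.1928105524477809
[[ 0.32  1.15]
 [ 0.05  0.96]
 [-0.04 -2.05]
 [ 1.47  0.4 ]
 [-1.78 -0.64]]
```

```bash
cat > fit2.py <<'E'
from fit import *
def lines(p):
    out=[]
    for a,b,o in [((-65,-65,10),(65,-65,10),f7(215,240)),((-65,-65,10),(65,-65,10),f7(250,375)),((-65,65,10),(65,65,10),f7(722,245)),((-65,65,10),(65,65,10),f7(710,120)),((65,-65,10),(65,65,10),f7(550,454)),((65,-65,10),(65,65,10),f7(490,461))]:
        A=proj("w",W(p,a),m7);B=proj("w",W(p,b),m7); n=np.array([-(B-A)[1],(B-A)[0]]); n/=np.linalg.norm(n); out.append(n@(o-A))
    return np.array(out)
s=least_squares(lambda p:np.r_[res(p),lines(p)],p,loss="soft_l1"); q=s.x
print("all",q,np.degrees(q[2]));print(res(q).reshape(-1,2).T);print(lines(q))
# separate: plate only (pose), then spindle only with yaw fixed
s=least_squares(lambda v:np.r_[lines([*v,60]),res([*v,60])[[0,1,12,13]]],q[:3]);print("plate",s.x,np.degrees(s.x[2]),s.fun)
for yaw in (s.x[2],q[2]):
    t=least_squares(lambda v:res([v[0],v[1],yaw,v[2]])[2:12],[*q[:2],q[3]]);print("spindle",t.x,t.fun.reshape(-1,2).T)
E
python3 fit2.py; python3 - <<'E'
import cv2,numpy as np
a=cv2.cvtColor(cv2.imread("pics/w7.png"),cv2.COLOR_BGR2GRAY)
l=cv2.createLineSegmentDetector().detect(a)[0][:,0]
for x in l:
    if np.hypot(x[2]-x[0],x[3]-x[1])>14 and 120<x[0]<290 and x[1]>150 and x[1]<300: print(np.round([(x[0]-90)*4,(x[1]-170)*4,(x[2]-90)*4,(x[3]-170)*4]))
E
```

```text
bender [ 555.27 -313.97    0.02   67.52] 1.2324273434641575
[[-1.5  -0.56]
 [ 0.85  0.08]
 [-0.9   0.12]
 [-0.28  0.89]
 [ 1.6   0.63]
 [ 1.43  0.06]
 [-0.95 -0.48]
 [ 1.68  0.01]
 [-2.2  -0.8 ]]
pin tool [-22.21   0.57 -33.36  -0.  ] -0.1928105524477809
[[ 0.32  1.15]
 [ 0.05  0.96]
 [-0.04 -2.05]
 [ 1.47  0.4 ]
 [-1.78 -0.64]]
all [ 553.96 -312.89    0.04   69.87] 2.2396480272800527
[[-1.56  0.44 -0.98  0.36  1.94  1.31 -1.01  1.51 -2.63]
 [-0.7   0.19 -0.41  0.73  1.06 -0.28 -0.62  0.09 -0.23]]
[-1.27 -1.07  1.11  0.3  -0.39 -0.01]
plate [ 554.36 -312.34    0.04] 2.2610468720323884 [-0.75 -0.55  1.65  0.84 -0.73 -0.36 -0.91 -0.3  -0.38 -0.24]
spindle [ 554.05 -313.57   69.22] [[-0.1  -1.64 -0.28  1.41  0.74]
 [-0.04 -0.65  0.4   0.74 -0.45]]
spindle [ 554.05 -313.57   69.22] [[-0.1  -1.64 -0.29  1.4   0.74]
 [-0.05 -0.64  0.41  0.73 -0.45]]
[690. 372. 688. 553.]
[558. 433. 590. 352.]
[608. 456. 653. 496.]
[503. 282. 509. 348.]
[687. 282. 690. 368.]
[343. 240. 419. 269.]
[407. 224. 548. 265.]
[302. 475. 368. 469.]
[663. 306. 507. 288.]
[673. 253. 823. 248.]
[669. 388. 674. 312.]
[408. 331. 263. 347.]
[547. 261. 663. 272.]
[628. 360. 606. 458.]
[423. 306. 440. 384.]
[551. 233. 454. 166.]
[678. -41. 163.  13.]
[274. 336. 319. 261.]
[393. 462. 372. 347.]
[437. 119. 543.  91.]
[707. 304. 808. 309.]
[479. 386. 460. 283.]
[251.  64. 362.  84.]
[485. 169. 548. 216.]
[365.  82. 432. 120.]
[565. 219. 494. 156.]
[452. 461. 523. 450.]
[542.  92. 692.  82.]
[717. 133. 973. 145.]
[777.  94. 533. 111.]
[434. 457. 411. 328.]
[308. -23. 382. -28.]
[523. -47. 667. -58.]
[183. -11. 263. -16.]
[242. 415. 173. 402.]
[698.  77. 685. -33.]
[720. 238. 708. 142.]
[154. 287.  91. 230.]
[718.  76. 778.  77.]
[547. 172. 582. 230.]
[537. 141. 663. 134.]
[514. 126. 382. 151.]
[698. 146. 548. 155.]
[180. 137. 203. 217.]
```

```bash
cat > fit3.py <<'E'
from fit import *
def ln(p,segs):
    out=[]
    for a,b,s in segs:
        A=proj("w",W(p,a),m7);B=proj("w",W(p,b),m7); n=np.array([-(B-A)[1],(B-A)[0]]); n/=np.linalg.norm(n)
        out+= [n@(f7(*s[:2])-A), n@(f7(*s[2:])-A)]
    return np.array(out)
def plate(p): 
    c=lambda x,y:(65*x,65*y,10)
    return ln(p,[(c(-1,-1),c(-1,1),(678,-41,163,13)),(c(-1,1),c(1,1),(698,77,685,-33)),(c(-1,1),c(1,1),(720,238,708,142)),(c(-1,-1),c(1,-1),(180,137,203,217)),(c(1,-1),c(1,1),(452,461,523,450))])
def spin(p,r):
    t=p[3]+24; c=lambda x,y:(14*x,14*y,t)
    return np.r_[ln(p,[(c(-1,-1),c(-1,1),(408,331,263,347)),(c(1,-1),c(1,1),(302,475,368,469)),(c(-1,1),c(1,1),r),(c(-1,-1),c(1,-1),(267,345,295,474))])]
def hole(p): return proj("w",W(p,(-14,0,p[3])),m7)-f7(379,285)
q=least_squares(lambda v:plate([*v,60]),[554,-313,.04]); print("plate",q.x,np.degrees(q.x[2]),q.fun)
for r in ((434,457,411,328),(440,392,429,331),(445,455,424,333)):
    t=least_squares(lambda v:np.r_[spin(v,r),hole(v)],[*q.x,68]); print("spin",t.x,np.degrees(t.x[2]),t.fun)
    t=least_squares(lambda v:np.r_[spin([*v[:2],q.x[2],v[2]],r),hole([*v[:2],q.x[2],v[2]])],[*q.x[:2],68]); print("  yawfix",t.x,t.fun[-2:])
E
python3 fit3.py | tail -8
```

```text
[-1.78 -0.64]]
plate [ 553.99 -314.09    0.04] 2.3429330408477558 [ 1.23  0.97  0.67  0.47  0.23  0.21 -0.66 -1.02 -0.89 -1.98]
spin [ 556.8  -316.67    0.02   64.12] 1.2078849526069042 [-0.7   0.46  0.35  0.09  0.59  0.07 -0.52  0.13 -0.26  0.23]
  yawfix [ 556.85 -316.69   63.93] [-0.52  0.23]
spin [ 551.88 -311.44    0.02   73.38] 1.1695495875359365 [-0.15  1.02 -0.66 -0.92 -1.36 -1.52  0.37  0.95  1.68 -0.98]
  yawfix [ 551.75 -311.29   73.46] [ 1.46 -1.06]
spin [ 553.55 -313.22    0.03   70.19] 1.4684023878660908 [-0.25  0.75 -0.36 -0.55 -0.44 -1.21 -0.    0.78  0.94 -0.57]
  yawfix [ 553.61 -313.25   69.99] [ 0.72 -0.58]
```

```bash
cat >> fit3.py <<'E'
print("JOINT")
for r in ((434,457,411,328),(440,392,429,331)):
    t=least_squares(lambda v:np.r_[plate(v),spin(v,r),hole(v),res(v)[14:16]],[*q.x,68],loss="soft_l1"); print(t.x,np.degrees(t.x[2]),t.fun)
E
python3 fit3.py | sed -n '/JOINT/,$p'; python3 - <<'E'
from h import *
for r in outline_of("side","bender")[:1]:
    print(r["p"],r["extent"])
    for (u,v) in [(0,0)]: pass
for h in (60,64,68,72): print(h,proj("side",[555,-315,h+24]),proj("top",[555,-315,h+24]))
E
```

```text
JOINT
[ 554.2  -314.44    0.04   69.03] 2.05641596715074 [ 0.68  1.08  0.49  0.42 -0.16 -0.05 -0.85 -1.31 -0.98 -2.16 -0.16  0.49
 -0.39 -0.43  1.45  0.43 -1.06  0.12 -0.17 -0.33  0.12 -0.1 ]
[ 554.41 -314.02    0.04   68.45] 2.3452519777146783 [ 0.78  0.53  0.73  0.53  0.28  0.27 -0.6  -0.96 -1.23 -2.32 -0.03  0.45
 -0.32 -0.29 -2.54 -3.06 -0.2   1.12  0.52 -0.41  0.79 -0.27]
0.81 [251.5, 116.9, 55.6, 36.2]
60 [289.43945891 125.23208882] [417.11874322 193.70865065]
64 [289.43638619 124.3767735 ] [417.3792361  193.34511174]
68 [289.43330554 123.51925195] [417.6407504  192.98014735]
72 [289.43021693 122.65951562] [417.90329213 192.61374909]
```

```bash
python3 -m inch '[{"linear":[0,0,0],"angular":[0,0,-0.97]},{"linear":[0.14,-0.66,0],"angular":[0,0,0]},{"linear":[0.14,-0.66,0],"angular":[0,0,0]},{"linear":[0.14,-0.66,0],"angular":[0,0,0]},{"linear":[0.13,-0.67,0],"angular":[0,0,0]},{"linear":[0,0,0.4],"angular":[0,0,0]},{"linear":[0,0,0.4],"angular":[0,0,0]},{"linear":[0,0,0.2],"angular":[0,0,0]},{"linear":[0,0,0],"angular":[0,0,0]},{"linear":[0,0,0],"angular":[0,0,0]}]'; python3 - <<'E'
from h import *
np.set_printoptions(precision=3,suppress=True)
o=observe(); T=R.from_quat(o["tcp_rot"]).as_matrix(); print(o["tool_pos"],T, np.degrees(np.arctan2(T[0,1]*-1,T[1,1])), o["contact_force"])
m=camera_model("wrist"); im=camera("wrist"); save(im,"w8"); np.savez("w8.npz",mtx=m["mtx"],world_to_cam=m["world_to_cam"])
E
```

```text
time: 14.75
tool_pos: [512.9, -315.6, 81.2]
tcp_rot: [-0.019, 1.0, 0.0, -0.0]
contact_force: [0.0, 0.6, -0.7]
gripper_width: 17.6
gripper_force: 59.2
[ 512.893 -315.605   81.158] [[-0.999 -0.037 -0.001]
 [-0.037  0.999  0.001]
 [ 0.001  0.001 -1.   ]] 2.124715441880307 [ 0.009  0.584 -0.682]
```

```bash
g(){ grep -E "pos|act_for" | tr '\n' ' '; echo; }; python3 -m inch '[{"linear":[0,0,0.15],"angular":[0,0,0]},{"linear":[0,0,0.13],"angular":[0,0,0]},{"linear":[0,0,0],"angular":[0,0,0]}]'|g; python3 -m inch '[{"linear":[0,0,0.04],"angular":[0,0,0]},{"linear":[0,0,0],"angular":[0,0,0]}]'|g;python3 -m inch '[{"linear":[0,0,0.04],"angular":[0,0,0]},{"linear":[0,0,0],"angular":[0,0,0]}]'|g;python3 -m inch '[{"linear":[0,0,0.04],"angular":[0,0,0]},{"linear":[0,0,0],"angular":[0,0,0]}]'|g
```

```text
tool_pos: [512.6, -316.1, 72.4] contact_force: [-0.1, -0.6, -1.5] 
tool_pos: [512.9, -316.4, 71.9] contact_force: [0.8, 0.3, -1.5] 
tool_pos: [512.9, -316.5, 70.8] contact_force: [0.3, -0.1, -3.0] 
tool_pos: [512.9, -316.4, 69.4] contact_force: [0.2, 0.1, -2.4]
```

```bash
g(){ grep -E "pos|act_for" | tr '\n' ' '; echo; }; python3 -m inch '[{"linear":[0,0,0.04],"angular":[0,0,0]},{"linear":[0,0,0],"angular":[0,0,0]}]'|g;python3 -m inch '[{"linear":[0,0,0.03],"angular":[0,0,0]},{"linear":[0,0,0],"angular":[0,0,0]}]'|g
```

```text
tool_pos: [512.8, -316.3, 68.2] contact_force: [0.4, -0.0, -1.6] 
tool_pos: [512.9, -316.4, 67.4] contact_force: [-0.0, 0.4, -1.1]
```

```bash
g(){ grep -E "pos|act_for" | tr '\n' ' '; echo; }; python3 -m inch '[{"linear":[0,0,0.03],"angular":[0,0,0]},{"linear":[0,0,0],"angular":[0,0,0]}]'|g;python3 -m inch '[{"linear":[0,0,0.03],"angular":[0,0,0]},{"linear":[0,0,0],"angular":[0,0,0]}]'|g; python3 -m inch '[{"linear":[0,0,0.03],"angular":[0,0,0]},{"linear":[0,0,0],"angular":[0,0,0]}]'|g
```

```text
tool_pos: [512.9, -316.4, 66.5] contact_force: [-1.0, 0.7, -0.8] 
tool_pos: [512.9, -316.4, 65.6] contact_force: [0.1, -0.1, -0.5] 
tool_pos: [512.9, -316.4, 64.7] contact_force: [0.6, 0.8, -2.0]
```

```bash
g(){ grep -E "pos|act_for" | tr '\n' ' '; echo; }; python3 -m inch '[{"linear":[0,0,0.03],"angular":[0,0,0]},{"linear":[0,0,0],"angular":[0,0,0]}]'|g;python3 -m inch '[{"linear":[0,0,0.03],"angular":[0,0,0]},{"linear":[0,0,0],"angular":[0,0,0]}]'|g
```

```text
tool_pos: [513.0, -316.5, 64.2] contact_force: [-0.0, 0.1, 0.5] 
tool_pos: [513.1, -316.6, 63.8] contact_force: [-2.2, 0.1, 3.1]
```

```bash
g(){ grep -E "pos|act_for" | tr '\n' ' '; echo; }; python3 -m inch '[{"linear":[0,0,-0.25],"angular":[0,0,0]},{"linear":[0.5,0,0],"angular":[0,0,0]},{"linear":[0.6,0,0],"angular":[0,0,0]},{"linear":[0.5,0,0],"angular":[0,0,0]},{"linear":[0,0,0],"angular":[0,0,0]},{"linear":[0,0,0],"angular":[0,0,0]}]'|g; python3 -m inch '[{"linear":[0,0,0.3],"angular":[0,0,0]},{"linear":[0,0,0.4],"angular":[0,0,0]},{"linear":[0,0,0.3],"angular":[0,0,0]},{"linear":[0,0,0.17],"angular":[0,0,0]},{"linear":[0,0,0],"angular":[0,0,0]},{"linear":[0,0,0],"angular":[0,0,0]}]'|g; python3 - <<'E'
from h import *
np.set_printoptions(precision=2,suppress=True)
o=observe(); m=camera_model("wrist"); im=camera("wrist"); save(im,"w9"); np.savez("w9.npz",mtx=m["mtx"],world_to_cam=m["world_to_cam"])
print(o["tool_pos"],o["contact_force"])
T=R.from_quat(o["tcp_rot"]).as_matrix()
for n,P in dict(shoulder=(-22,.57,-34),nose=(-63,.57,-34)).items(): print(n,proj("w",o["tool_pos"]+T@np.array(P),m))
for P in [(554.3-14,-314.3-14-.5,92.8),(554.3-14,-314.3+14-.5,92.8),(554.3+14,-314.3,92.8),(554.3-14,-314.8,68.8)]: print(proj("w",P,m))
print(im[270:350:6,250:312:3].mean(2).astype(int))
E
```

```text
tool_pos: [465.0, -318.3, 70.6] contact_force: [0.1, -0.5, -2.2] 
tool_pos: [465.0, -318.1, 35.2] contact_force: [0.3, -0.5, -1.7] 
[ 465.04 -318.14   35.2 ] [ 0.31 -0.53 -1.68]
shoulder [281.   301.04]
nose [280.88 358.8 ]
[255.26 410.57]
[306.72 412.02]
[280.02 447.54]
[280.92 374.09]
[[139 140 111  35  80 169 165 166 168 168 168 168 165 163 163 164  81  35
  113 141 137]
 [141 140  87  37  78 166 166 169 169 165 169 168 166 166 166 165  80  34
   85 138 140]
 [141 135  57  33  95 226 222 178 168 169 168 168 164 162 162 164  72  33
   55 135 140]
 [157 173  58  33  95 226 226 228 232 230 230 229 223 212 201 192  80  43
   60 174 159]
 [ 42 109  54  43 100 225 226 230 231 229 230 232 227 227 226 232 127  38
   56 112  46]
 [ 41  39  48  41 125 223 225 229 231 231 230 231 228 226 227 232 175  39
   51  41  41]
 [ 42  39  48  43 126 205 215 216 221 220 218 222 223 222 218 221 167  41
   47  39  42]
 [ 39  36  52  42 105  76  72 123 168 207 227 239 240 212  79  72  84  40
   48  40  39]
 [ 41  36  45  63 127 135 146 143 168 208 227 238 240 217 174 162 142  57
   46  40  38]
 [ 37  35  96  97 157 145 133 132 168 207 226 238 238 208 124 126 152  90
   65  42  43]
 [ 38  63 125 110 124 127 129 133 166 205 227 237 238 207 134 130 128 110
  109  54  43]
 [ 38  91 154 161 199 218 231 177 164 206 226 238 239 223 231 232 233 232
  228 132  39]
 [ 35 135 225 225 227 226 229 195 162 204 226 238 238 225 232 232 232 231
  232 138  34]
 [ 37 112 188 201 208 198 179 157 162 202 226 237 237 223 231 231 232 232
  232 154  37]]
```

```bash
g(){ grep -E "pos|act_for" | tr '\n' ' '; echo; }; python3 -m inch '[{"linear":[-0.2,0,0.01],"angular":[0,0,0]},{"linear":[-0.15,0,0],"angular":[0,0,0]},{"linear":[0,0,0],"angular":[0,0,0]},{"linear":[0,0,0],"angular":[0,0,0]}]'|g; python3 -m inch '[{"linear":[-0.06,0,0],"angular":[0,0,0]},{"linear":[0,0,0],"angular":[0,0,0]}]'|g; python3 -m inch '[{"linear":[-0.05,0,0],"angular":[0,0,0]},{"linear":[0,0,0],"angular":[0,0,0]}]'|g
```

```text
tool_pos: [475.8, -317.8, 35.3] contact_force: [-1.3, 0.7, -1.4] 
tool_pos: [477.4, -317.7, 35.1] contact_force: [-0.1, -0.3, -1.3] 
tool_pos: [478.9, -317.7, 35.1] contact_force: [0.6, -0.1, -1.9]
```

```bash
g(){ grep -E "pos|act_for" | tr '\n' ' '; echo; }; python3 -m inch '[{"linear":[-0.05,0,0],"angular":[0,0,0]},{"linear":[0,0,0],"angular":[0,0,0]}]'|g; python3 -m inch '[{"linear":[-0.05,0,0],"angular":[0,0,0]},{"linear":[0,0,0],"angular":[0,0,0]}]'|g
```

```text
tool_pos: [480.4, -317.7, 35.1] contact_force: [0.1, 0.7, -1.9] 
tool_pos: [481.9, -317.5, 35.1] contact_force: [-0.9, 0.9, -1.2]
```

```bash
g(){ grep -E "pos|act_for" | tr '\n' ' '; echo; }; python3 -m inch '[{"linear":[-0.06,0,0],"angular":[0,0,0]},{"linear":[0,0,0],"angular":[0,0,0]}]'|g; python3 -m inch '[{"linear":[-0.06,0,0],"angular":[0,0,0]},{"linear":[0,0,0],"angular":[0,0,0]}]'|g;
```

```text
tool_pos: [483.8, -317.5, 35.1] contact_force: [0.7, -0.3, -1.2] 
tool_pos: [485.6, -317.4, 35.1] contact_force: [0.5, 0.5, -1.7]
```

```bash
g(){ grep -E "pos|act_for" | tr '\n' ' '; echo; }; python3 -m inch '[{"linear":[-0.06,0,0],"angular":[0,0,0]},{"linear":[0,0,0],"angular":[0,0,0]}]'|g; python3 -m inch '[{"linear":[-0.06,0,0],"angular":[0,0,0]},{"linear":[0,0,0],"angular":[0,0,0]}]'|g;
```

```text
tool_pos: [487.3, -317.4, 35.1] contact_force: [0.5, 0.1, -1.8] 
tool_pos: [489.2, -317.3, 35.1] contact_force: [0.1, -0.0, -1.3]
```

```bash
g(){ grep -E "pos|act_for" | tr '\n' ' '; echo; }; python3 -m inch '[{"linear":[-0.06,0,0],"angular":[0,0,0]},{"linear":[-0.06,0,0],"angular":[0,0,0]},{"linear":[0,0,0],"angular":[0,0,0]}]'|g; python3 -m inch '[{"linear":[-0.06,0,0],"angular":[0,0,0]},{"linear":[-0.06,0,0],"angular":[0,0,0]},{"linear":[0,0,0],"angular":[0,0,0]}]'|g;
```

```text
tool_pos: [492.8, -317.2, 35.2] contact_force: [-0.3, -0.3, -1.5] 
tool_pos: [496.4, -317.0, 35.2] contact_force: [-0.1, 1.0, -1.9]
```

```bash
g(){ grep -E "pos|act_for" | tr '\n' ' '; echo; }; python3 -m inch '[{"linear":[-0.06,0,0],"angular":[0,0,0]},{"linear":[-0.06,0,0],"angular":[0,0,0]},{"linear":[0,0,0],"angular":[0,0,0]}]'|g; python3 -m inch '[{"linear":[-0.06,0,0],"angular":[0,0,0]},{"linear":[-0.06,0,0],"angular":[0,0,0]},{"linear":[0,0,0],"angular":[0,0,0]}]'|g;
```

```text
tool_pos: [500.0, -316.9, 35.1] contact_force: [0.6, -0.3, -1.8] 
tool_pos: [503.6, -316.8, 35.1] contact_force: [0.2, -0.3, -2.0]
```

```bash
g(){ grep -E "pos|act_for" | tr '\n' ' '; echo; }; python3 -m inch '[{"linear":[-0.06,0,0],"angular":[0,0,0]},{"linear":[-0.06,0,0],"angular":[0,0,0]},{"linear":[-0.06,0,0],"angular":[0,0,0]},{"linear":[0,0,0],"angular":[0,0,0]}]'|g; python3 -m inch '[{"linear":[-0.06,0,0],"angular":[0,0,0]},{"linear":[-0.04,0,0],"angular":[0,0,0]},{"linear":[0,0,0],"angular":[0,0,0]}]'|g;
```

```text
tool_pos: [509.0, -316.5, 35.1] contact_force: [-0.2, 0.3, -1.6] 
tool_pos: [511.9, -316.4, 35.1] contact_force: [1.0, 0.2, -1.3]
```

```bash
g(){ grep -E "pos|act_for" | tr '\n' ' '; echo; }; python3 -m inch '[{"linear":[-0.05,0,0],"angular":[0,0,0]},{"linear":[0,0,0],"angular":[0,0,0]}]'|g; python3 -m inch '[{"linear":[-0.04,0,0],"angular":[0,0,0]},{"linear":[0,0,0],"angular":[0,0,0]}]'|g;
```

```text
tool_pos: [513.4, -316.4, 35.1] contact_force: [-0.3, -0.4, -2.7] 
tool_pos: [514.6, -316.3, 35.1] contact_force: [0.1, 1.0, -1.4]
```

```bash
g(){ grep -E "pos|act_for" | tr '\n' ' '; echo; }; python3 -m inch '[{"linear":[-0.04,0,0],"angular":[0,0,0]},{"linear":[0,0,0],"angular":[0,0,0]}]'|g; python3 -m inch '[{"linear":[-0.04,0,0],"angular":[0,0,0]},{"linear":[0,0,0],"angular":[0,0,0]}]'|g;
```

```text
tool_pos: [515.8, -316.3, 35.1] contact_force: [0.8, 0.2, -1.6] 
tool_pos: [517.0, -316.2, 35.1] contact_force: [0.1, -0.7, -2.5]
```

```bash
g(){ grep -E "pos|act_for" | tr '\n' ' '; echo; }; python3 -m inch '[{"linear":[-0.04,0,0],"angular":[0,0,0]},{"linear":[0,0,0],"angular":[0,0,0]}]'|g; python3 -m inch '[{"linear":[-0.04,0,0],"angular":[0,0,0]},{"linear":[0,0,0],"angular":[0,0,0]}]'|g;
```

```text
tool_pos: [518.2, -316.2, 35.1] contact_force: [-0.1, 1.1, -2.2] 
tool_pos: [518.8, -316.2, 35.0] contact_force: [-2.6, 0.7, -0.5]
```

```bash
python3 -m inch '[{"linear":[-0.03,0,0],"angular":[0,0,0]},{"linear":[0,0,0],"angular":[0,0,0]},{"linear":[0,0,0],"angular":[0,0,0]}]'; python3 -m inch '[{"linear":[0,0,0],"angular":[0,0,0]},{"linear":[0,0,0],"angular":[0,0,0]},{"linear":[0,0,0],"angular":[0,0,0]},{"linear":[0,0,0],"angular":[0,0,0]},{"linear":[0,0,0],"angular":[0,0,0]}]' 0.5 40; python3 - <<'E'
from h import *
o=observe(); m=camera_model("wrist"); im=camera("wrist"); save(im,"w10"); np.savez("w10.npz",mtx=m["mtx"],world_to_cam=m["world_to_cam"])
print(o["tool_pos"],o["contact_force"])
for r in outline_of("wrist","ring_far")[:1]: print(r["p"],r["extent"])
E
```

```text
time: 23.75
tool_pos: [518.7, -316.2, 34.9]
tcp_rot: [-0.018, 1.0, 0.0, -0.002]
contact_force: [-6.1, 0.3, 1.3]
gripper_width: 17.5
gripper_force: 59.5
time: 24.25
tool_pos: [520.5, -316.3, 35.3]
tcp_rot: [-0.018, 1.0, -0.0, 0.0]
contact_force: [0.3, 0.2, -0.3]
gripper_width: 42.7
gripper_force: 0.0
[ 520.45762762 -316.28095111   35.34123523] [ 0.33501912  0.16893801 -0.33062071]
0.64 [171.2, 171.5, 209.8, 69.7]
```

```bash
cat > geo.py <<'E'
from h import *
m=dict(np.load("w10.npz")); d=np.array([np.cos(.036),np.sin(.036),0]); e=np.array([-d[1],d[0],0])
S=np.array([518.6,-316.2,0])+22.2*d+.57*e; S[2]=68.8
def far(a,y=0,r=77.5): 
    rr=38.75+np.sqrt(38.5**2-y*y) if y else r
    return S+(-36+rr*np.cos(a))*d+e*y+[0,0,rr*np.sin(a)]
E
python3 - <<'E'
from geo import *
print("S",S)
for a in (2.1,2.2,2.3): print(a,proj("w",far(a),m),proj("w",far(a,r=79.5),m),proj("w",S+(-36+38.75*np.cos(a))*d+38.5*e+[0,0,38.75*np.sin(a)],m))
E
```

```text
S [ 540.76510039 -314.83134194   68.8       ]
2.1 [282.58887737 208.22691155] [282.64771764 206.62907531] [378.18845583 228.9286505 ]
2.2 [282.5721698  181.40568774] [282.62864248 178.5094006 ] [377.36209122 219.47197154]
2.3 [282.53574316 157.16294393] [282.58852709 153.19585972] [376.25621133 210.46326529]
```

```bash
python3 -m inch '[{"linear":[0,0,-0.3],"angular":[0,0,0]},{"linear":[0,0,-0.8],"angular":[0,0,0]},{"linear":[0,0,-0.9],"angular":[0,0,0]},{"linear":[0,0,-0.77],"angular":[0,0,0]},{"linear":[0.5,0,0],"angular":[0,0,0]},{"linear":[0.8,0,0],"angular":[0,0,0]},{"linear":[0.8,0,0],"angular":[0,0,0]},{"linear":[0.7,0,0],"angular":[0,0,0]},{"linear":[0,0,0],"angular":[0,0,0]}]' && python3 -m inch '[{"linear":[0,0,0.4],"angular":[0,0,0]},{"linear":[0,0,0.4],"angular":[0,0,0]},{"linear":[0,0,0.17],"angular":[0,0,0]},{"linear":[0,0,0],"angular":[0,0,0]},{"linear":[0,0,0],"angular":[0,0,0]}]' 0.22; python3 - <<'E'
from geo import *
o=observe(); m=camera_model("wrist"); im=camera("wrist"); save(im,"w11"); np.savez("w11.npz",mtx=m["mtx"],world_to_cam=m["world_to_cam"])
print(o["tool_pos"],o["contact_force"],o["gripper_width"], (o["tool_pos"]-S)@d, (o["tool_pos"]-S)@e)
for c in ("wrist","side"):
  if c=="side": camera(c)
  for r in outline_of(c,"ring_far")[:2]: print(c,r["p"],r["extent"])
print(proj("side",far(2.23)),proj("side",S))
E
```

```text
time: 25.25
tool_pos: [434.7, -319.4, 118.8]
tcp_rot: [-0.017, 1.0, -0.0, 0.0]
contact_force: [0.6, -0.1, 0.1]
gripper_width: 42.7
gripper_force: 0.0
time: 25.75
tool_pos: [436.4, -319.0, 88.6]
tcp_rot: [-0.018, 1.0, 0.0, -0.0]
contact_force: [-0.5, -0.7, -0.3]
gripper_width: 18.8
gripper_force: 0.0
[ 436.39826688 -319.00399182   88.60498327] [-0.50978934 -0.73733505 -0.26869129] 18.841094238595442 -104.44939405370613 -0.41355180082597515
wrist 0.69 [212.7, 252.6, 133.5, 110.6]
wrist 0.67 [261.3, 306.1, 37.7, 7.6]
side 0.36 [245.7, 116.2, 58.5, 37.4]
[313.90600469 115.82076289] [292.93123401 128.62628444]
```

```bash
g(){ grep -E "time|pos|act_for" | tr '\n' ' '; echo; }; python3 -m inch '[{"linear":[-0.1,0,0],"angular":[0,0,0]},{"linear":[-0.1,0,0],"angular":[0,0,0]},{"linear":[-0.18,0,-0.12],"angular":[0,0,0]},{"linear":[-0.18,0,-0.12],"angular":[0,0,0]}]'|g;  python3 -m inch '[{"linear":[-0.21,0,-0.09],"angular":[0,0,0]},{"linear":[-0.21,0,-0.09],"angular":[0,0,0]}]'|g; python3 - <<'E'
from geo import *
o=observe(); m=camera_model("wrist"); im=camera("wrist"); save(im,"w12")
print(o["tool_pos"],(o["tool_pos"]-S)@d)
for r in outline_of("wrist","ring_far")[:2]: print(r["p"],r["extent"])
for a in (2.2,2.0,1.9,1.8): print(a,proj("w",far(a,r=79.5),m),proj("w",far(a),m))
E
```

```text
time: 26.35 tool_pos: [453.3, -318.6, 96.6] contact_force: [-0.8, 0.4, 0.9] 
time: 26.55 tool_pos: [466.3, -318.3, 102.3] contact_force: [-0.6, 1.0, 1.4] 
[ 466.32921657 -318.27453655  102.30757334] -74.51158280373059
0.77 [217.3, 265.4, 121.5, 28.4]
2.2 [281.44623017 249.8449563 ] [281.43135149 250.48215372]
2.0 [281.42605069 279.9031702 ] [281.41161253 279.43282389]
1.9 [281.40689927 295.1045654 ] [281.39312991 294.06391144]
1.8 [281.38218374 309.91559012] [281.36935911 308.3232752 ]
```

```bash
g(){ grep -E "time|pos|act_for" | tr '\n' ' '; echo; }; python3 -m inch '[{"linear":[-0.22,0,-0.05],"angular":[0,0,0]},{"linear":[-0.22,0,-0.05],"angular":[0,0,0]},{"linear":[-0.23,0,-0.02],"angular":[0,0,0]},{"linear":[-0.22,0,-0.01],"angular":[0,0,0]}]'|g;  python3 -m inch '[{"linear":[-0.23,0,0.03],"angular":[0,0,0]},{"linear":[-0.22,0,0.03],"angular":[0,0,0]},{"linear":[-0.22,0,0.06],"angular":[0,0,0]},{"linear":[-0.21,0,0.07],"angular":[0,0,0]}]'|g; python3 - <<'E'
from geo import *
o=observe(); m=camera_model("wrist"); im=camera("wrist"); save(im,"w13")
print(o["tool_pos"],(o["tool_pos"]-S)@d)
for r in outline_of("wrist","ring_far")[:2]: print(r["p"],r["extent"])
for r in outline_of("wrist","linch_pin")[:2]: print(r["p"],r["extent"])
print("hinge",proj("w",S-36*d,m))
for a in (2.2,1.5,1.2): print(a,proj("w",far(a,r=79.5),m),proj("w",far(a),m))
E
```

```text
time: 27.05 tool_pos: [492.9, -317.2, 105.7] contact_force: [0.4, -0.0, -0.4] 
time: 27.45 tool_pos: [519.2, -316.2, 99.6] contact_force: [-0.8, 0.7, 0.5] 
[ 519.21643043 -316.15513332   99.62965583] -21.58235411934046
0.67 [216.9, 204.5, 126.2, 95.4]
0.79 [211.9, 197.4, 135.1, 103.7]
0.71 [213.0, 205.6, 129.6, 95.6]
hinge [280.88949716 205.10223265]
2.2 [281.33355399 152.28759381] [281.31667966 154.29457043]
1.5 [281.17036    265.00687521] [281.1598101  262.75670997]
1.2 [281.04231332 299.39900658] [281.03700084 296.12088891]
```

```bash
g(){ grep -E "time|pos|act_for" | tr '\n' ' '; echo; }; python3 -m inch '[{"linear":[-0.20,0,0.1],"angular":[0,0,0]},{"linear":[-0.20,0,0.1],"angular":[0,0,0]},{"linear":[-0.18,0,0.13],"angular":[0,0,0]},{"linear":[-0.18,0,0.13],"angular":[0,0,0]},{"linear":[0,0,0],"angular":[0,0,0]}]'|g; python3 - <<'E'
from geo import *
o=observe(); m=camera_model("wrist"); im=camera("wrist"); save(im,"w14")
print(o["tool_pos"],(o["tool_pos"]-S)@d)
for r in outline_of("wrist","ring_far")[:2]: print(r["p"],r["extent"])
print("hinge",proj("w",S-36*d,m))
for a in (1.5,1.2,.8): print(a,proj("w",far(a,r=79.5),m),proj("w",far(a),m))
E
```

```text
time: 28.1 tool_pos: [541.6, -315.0, 85.1] contact_force: [0.0, 0.3, -0.7] 
[ 541.60892653 -315.00294136   85.07937096] 0.8371031556412506
0.47 [173.4, 142.9, 183.0, 257.9]
hinge [280.45177886 179.49483155]
1.5 [280.67072783 233.96829754] [280.66205294 231.81002654]
1.2 [280.53755354 276.41976505] [280.53444619 272.90847126]
0.8 [280.38746495 303.1269002 ] [280.38945037 299.31027791]
```

```bash
g(){ grep -E "time|pos|act_for" | tr '\n' ' '; echo; }; python3 -m inch '[{"linear":[0.1,0,0],"angular":[0,0,0]},{"linear":[0,0,-0.6],"angular":[0,0,0]},{"linear":[-0.36,0,0],"angular":[0,0,0]},{"linear":[-0.36,0,0],"angular":[0,0,0]},{"linear":[0,0,0],"angular":[0,0,0]},{"linear":[0,0,0.15],"angular":[0,0,0]},{"linear":[0,0,0.15],"angular":[0,0,0]}]'|g; python3 -m inch '[{"linear":[-0.15,0,0.17],"angular":[0,0,0]},{"linear":[-0.15,0,0.17],"angular":[0,0,0]},{"linear":[-0.13,0,0.19],"angular":[0,0,0]},{"linear":[-0.12,0,0.19],"angular":[0,0,0]}]'|g; python3 -m inch '[{"linear":[-0.09,0,0.2],"angular":[0,0,0]},{"linear":[-0.08,0,0.22],"angular":[0,0,0]},{"linear":[0,0,0],"angular":[0,0,0]}]'|g; python3 - <<'E'
from geo import *
o=observe(); m=camera_model("wrist"); im=camera("wrist"); save(im,"w15")
print(o["tool_pos"],(o["tool_pos"]-S)@d,(o["tool_pos"]-S)@e,o["tool_pos"][2]+33.3-68.8)
for r in outline_of("wrist","ring_far")[:2]: print(r["p"],r["extent"])
print("hinge",proj("w",S-36*d,m))
for a in (.8,.4,.3,.2): print(a,proj("w",far(a,r=79.5),m),proj("w",S+(-36+38.75*np.cos(a))*d+38.5*e+[0,0,38.75*np.sin(a)],m))
E
```

```text
time: 28.9 tool_pos: [559.6, -314.4, 94.0] contact_force: [0.5, 0.3, -0.7] 
time: 29.3 tool_pos: [576.8, -314.0, 72.8] contact_force: [-0.4, -0.6, 0.8] 
time: 29.6 tool_pos: [581.1, -313.4, 59.3] contact_force: [0.4, 0.3, -1.3] 
[ 581.10709148 -313.40791731   59.32559171] 40.367084530385384 -0.029495653801946742 23.825591705256485
0.92 [206.6, 118.5, 145.0, 146.2]
hinge [280.36133429 118.27424339]
0.8 [280.33014309 259.93364192] [360.46059724 178.0948053 ]
0.4 [280.21265126 266.99178743] [352.87978799 189.13888969]
0.3 [280.19339968 264.63681716] [351.12291075 189.86072796]
0.2 [280.17754609 261.11511905] [349.4508166  189.85261513]
```

```bash
g(){ grep -E "time|pos|act_for" | tr '\n' ' '; echo; }; python3 -m inch '[{"linear":[-0.06,0,0.16],"angular":[0,0,0]},{"linear":[-0.04,0,0.16],"angular":[0,0,0]},{"linear":[-0.02,0,0.15],"angular":[0,0,0]},{"linear":[0,0,0],"angular":[0,0,0]}]'|g; python3 -m inch '[{"linear":[0,0,0.1],"angular":[0,0,0]},{"linear":[0,0,0],"angular":[0,0,0]}]'|g; python3 -m inch '[{"linear":[0,0,0.05],"angular":[0,0,0]},{"linear":[0,0,0],"angular":[0,0,0]}]'|g
```

```text
time: 30.1 tool_pos: [584.7, -313.4, 45.7] contact_force: [0.9, -0.1, -0.0] 
time: 30.3 tool_pos: [585.0, -313.7, 43.4] contact_force: [0.5, -0.5, -0.2] 
time: 30.5 tool_pos: [585.4, -314.0, 42.5] contact_force: [1.0, 0.9, 1.7]
```

```bash
g(){ grep -E "time|pos|act_for" | tr '\n' ' '; echo; }; python3 -m inch '[{"linear":[0,0,0.04],"angular":[0,0,0]},{"linear":[0,0,0],"angular":[0,0,0]}]'|g; python3 -m inch '[{"linear":[0,0,0.04],"angular":[0,0,0]},{"linear":[0,0,0],"angular":[0,0,0]}]'|g
```

```text
time: 30.7 tool_pos: [585.8, -314.0, 41.7] contact_force: [1.8, -0.1, 1.8] 
time: 30.9 tool_pos: [586.1, -314.1, 40.7] contact_force: [2.0, -0.1, 3.6]
```

```bash
g(){ grep -E "time|pos|act_for" | tr '\n' ' '; echo; }; python3 -m inch '[{"linear":[0,0,0.04],"angular":[0,0,0]},{"linear":[0,0,0],"angular":[0,0,0]}]'|g; python3 -m inch '[{"linear":[0,0,0.04],"angular":[0,0,0]},{"linear":[0,0,0],"angular":[0,0,0]}]'|g
```

```text
time: 31.1 tool_pos: [585.8, -314.1, 39.2] contact_force: [1.6, 0.3, 3.8] 
time: 31.3 tool_pos: [584.2, -313.4, 36.4] contact_force: [0.2, 0.6, 0.2]
```

```bash
g(){ grep -E "time|pos|act_for" | tr '\n' ' '; echo; }; python3 -m inch '[{"linear":[0,0,0.05],"angular":[0,0,0]},{"linear":[0,0,0],"angular":[0,0,0]}]'|g; python3 -m inch '[{"linear":[0,0,0.05],"angular":[0,0,0]},{"linear":[0,0,0],"angular":[0,0,0]}]'|g;  python3 -m inch '[{"linear":[0,0,0.05],"angular":[0,0,0]},{"linear":[0,0,0],"angular":[0,0,0]}]'|g; python3 - <<'E'
from geo import *
o=observe(); m=camera_model("wrist"); im=camera("wrist"); save(im,"w16")
print(o["tool_pos"],(o["tool_pos"]-S)@d,(o["tool_pos"]-S)@e,o["tool_pos"][2]+33.3-68.8)
for r in outline_of("wrist","ring_far")[:2]: print(r["p"],r["extent"])
print("hinge",proj("w",S-36*d,m))
for a in (.4,.2,.1,.05,0,-.05,-.09): print(a,proj("w",far(a,r=79.5),m),proj("w",S+(-36+38.75*np.cos(a))*d+40.5*e+[0,0,38.75*np.sin(a)],m),proj("w",S+(-36+38.75*np.cos(a))*d-40.5*e+[0,0,38.75*np.sin(a)],m))
E
```

```text
time: 31.5 tool_pos: [583.9, -313.2, 34.5] contact_force: [-0.2, -0.1, 0.3] 
time: 31.7 tool_pos: [584.6, -313.5, 33.7] contact_force: [-0.2, 0.3, -0.7] 
time: 31.9 tool_pos: [585.1, -313.8, 32.8] contact_force: [0.6, 0.1, 0.1] 
[ 585.05791498 -313.75549913   32.75779935] 44.302837922618316 -0.5190511962406051 -2.742200647393574
0.52 [198.3, 102.9, 168.9, 148.5]
hinge [281.35941899 110.42767583]
0.4 [281.19455168 289.86815776] [373.20536623 195.56413281] [189.38757113 195.33714796]
0.2 [281.07978618 280.30796997] [367.99704844 196.03092601] [194.46736119 195.81649787]
0.1 [281.03493411 273.99165821] [365.63403406 195.03592113] [196.77511749 194.82756534]
0.05 [281.01523816 270.53716209] [364.51636992 194.26255263] [197.86740988 194.05715468]
0 [280.99722611 266.91152597] [363.44207745 193.31673911] [198.91782549 193.11423888]
-0.05 [280.98080391 263.13181494] [362.41155891 192.20678576] [199.9259503  192.00711816]
-0.09 [280.96875168 260.00733005] [361.61884207 191.20605317] [200.70181036 191.0086019 ]
```

```bash
g(){ grep -E "time|pos|act_for" | tr '\n' ' '; echo; }; python3 -m inch '[{"linear":[0,0,-0.3],"angular":[0,0,0]},{"linear":[0,0,-0.2],"angular":[0,0,0]},{"linear":[0.12,0,0],"angular":[0,0,0]},{"linear":[0,0,0],"angular":[0,0,0]},{"linear":[0,0,0.15],"angular":[0,0,0]},{"linear":[0,0,0.08],"angular":[0,0,0]},{"linear":[0,0,0],"angular":[0,0,0]}]'|g; python3 -m inch '[{"linear":[0,0,0.07],"angular":[0,0,0]},{"linear":[0,0,0],"angular":[0,0,0]}]'|g;python3 -m inch '[{"linear":[0,0,0.07],"angular":[0,0,0]},{"linear":[0,0,0],"angular":[0,0,0]}]'|g; python3 -m inch '[{"linear":[0,0,0.07],"angular":[0,0,0]},{"linear":[0,0,0],"angular":[0,0,0]}]'|g
```

```text
time: 32.7 tool_pos: [580.9, -313.5, 39.8] contact_force: [0.9, -0.1, 0.1] 
time: 32.9 tool_pos: [581.4, -313.8, 38.5] contact_force: [-0.6, -0.5, -1.1] 
time: 33.1 tool_pos: [581.5, -313.8, 36.6] contact_force: [-0.5, -0.3, -0.1] 
time: 33.3 tool_pos: [581.5, -313.8, 34.5] contact_force: [-0.4, 0.7, -0.4]
```

```bash
g(){ grep -E "time|pos|act_for" | tr '\n' ' '; echo; }; python3 -m inch '[{"linear":[0,0,0.06],"angular":[0,0,0]},{"linear":[0,0,0],"angular":[0,0,0]}]'|g;python3 -m inch '[{"linear":[0,0,0.05],"angular":[0,0,0]},{"linear":[0,0,0],"angular":[0,0,0]}]'|g; python3 -m inch '[{"linear":[0,0,0.03],"angular":[0,0,0]},{"linear":[0,0,0],"angular":[0,0,0]}]'|g
```

```text
time: 33.5 tool_pos: [581.5, -313.9, 32.8] contact_force: [-0.5, 0.5, -0.4] 
time: 33.7 tool_pos: [581.7, -314.0, 31.5] contact_force: [-0.4, -0.2, 0.7] 
time: 33.9 tool_pos: [581.8, -314.1, 30.9] contact_force: [-0.0, -0.1, 1.9]
```

```bash
g(){ grep -E "time|pos|act_for" | tr '\n' ' '; echo; }; python3 -m inch '[{"linear":[0,0,0.03],"angular":[0,0,0]},{"linear":[0,0,0],"angular":[0,0,0]}]'|g;python3 -m inch '[{"linear":[0,0,0.03],"angular":[0,0,0]},{"linear":[0,0,0],"angular":[0,0,0]}]'|g; python3 -m inch '[{"linear":[0,0,0.03],"angular":[0,0,0]},{"linear":[0,0,0],"angular":[0,0,0]}]'|g
```

```text
time: 34.1 tool_pos: [581.9, -314.1, 30.2] contact_force: [-1.0, 0.2, 4.1] 
time: 34.3 tool_pos: [582.1, -314.2, 29.5] contact_force: [-0.3, 0.8, 4.5] 
time: 34.5 tool_pos: [582.3, -314.3, 29.0] contact_force: [-0.5, 0.2, 6.0]
```

```bash
g(){ grep -E "time|pos|act_for" | tr '\n' ' '; echo; }; python3 -m inch '[{"linear":[0,0,0.03],"angular":[0,0,0]},{"linear":[0,0,0],"angular":[0,0,0]}]'|g;python3 -m inch '[{"linear":[0,0,0.03],"angular":[0,0,0]},{"linear":[0,0,0],"angular":[0,0,0]}]'|g
```

```text
time: 34.7 tool_pos: [582.5, -314.4, 28.7] contact_force: [-0.5, 2.5, 7.2] 
time: 34.9 tool_pos: [582.6, -314.4, 28.4] contact_force: [-2.0, 0.8, 10.1]
```

```bash
g(){ grep -E "time|pos|act_for" | tr '\n' ' '; echo; }; python3 -m inch '[{"linear":[0,0,-0.1],"angular":[0,0,0]},{"linear":[0,0,-0.6],"angular":[0,0,0]},{"linear":[0,0,-0.9],"angular":[0,0,0]},{"linear":[0,0,-0.9],"angular":[0,0,0]},{"linear":[0,0,-0.9],"angular":[0,0,0]},{"linear":[0.5,0.4,0],"angular":[0,0,0]},{"linear":[0.7,0.8,0],"angular":[0,0,0]},{"linear":[0.6,0.8,0],"angular":[0,0,0]},{"linear":[0,0.8,0],"angular":[0,0,0]},{"linear":[0,0,0],"angular":[0,0,0]},{"linear":[0,0,0],"angular":[0,0,0]}]'|g; python3 - <<'E'
from geo import *
o=observe(); m=camera_model("wrist"); im=camera("wrist"); save(im,"w17"); np.savez("w17.npz",**{k:m[k] for k in ("mtx","world_to_cam")})
print(o["tool_pos"])
rs=outline_of("wrist","ring_far")
for r in rs[:2]: print(r["p"],r["extent"])
def P(a,t,w=0): # ring point at angle t round the ring (0=far)
    s=38.75+38.5*np.cos(t); y=38.5*np.sin(t); return S+(-36+s*np.cos(a))*d+y*e+[0,0,s*np.sin(a)]
if rs:
    M=rs[0]["mask"]; dt=cv2.distanceTransform((~M).astype(np.uint8),cv2.DIST_L2,3)
    g=im.astype(float).mean(2)
    for a in (.3,.2,.1,.06,.02,-.02,-.05,-.09,-.12):
        q=np.array([proj("w",P(a,t),m) for t in np.linspace(-2,2,60)]); ii=np.round(q).astype(int); ok=(ii[:,1]<420)
        print(a,"mean dist",dt[ii[ok,1],ii[ok,0]].mean().round(2),q[30].round(1))
    ys,xs=np.nonzero(M); print(M.sum())
cv2.imwrite("pics/w17c.png",cv2.resize(cv2.imread("pics/w17.png")[150:330,90:290],None,fx=3,fy=3))
E
```

```text
time: 36.0 tool_pos: [524.6, -232.0, 128.5] contact_force: [0.4, -0.5, 0.3] 
[ 524.60477358 -231.97702018  128.52830804]
0.89 [136.4, 181.6, 93.3, 87.2]
0.3 mean dist 8.21 [180.3 278.4]
0.2 mean dist 6.47 [183.3 275.7]
0.1 mean dist 4.51 [186.2 272.3]
0.06 mean dist 3.83 [187.3 270.7]
0.02 mean dist 3.09 [188.3 269.1]
-0.02 mean dist 2.69 [189.3 267.3]
-0.05 mean dist 2.55 [190.1 266. ]
-0.09 mean dist 2.46 [191.  264.1]
-0.12 mean dist 2.44 [191.7 262.7]
1215
```

```bash
python3 -c "
from station import *
o=observe(); print(o['time'],o['contact_force']); print(job_done())"
```

```text
36.1 [-0.77990843  0.64685587  1.39324378]
the job is handed in; nothing more can be done
None
```

I've handed the job in at 36.1 s of the 64 s limit: the pin went through the cross hole and home against the spindle, and the ring was flipped over, pressed past the nose and released. The hand-in gave no verdict, and I read "fully shut" from touch and the ring's outline in the last wrist image, not from viewing a final picture.

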